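Balance a pair of ankle-weight loads and lock the balance

TASK

Make up two equal ankle-weight loads on the two-pan balance: put every steel bar on a pan - those in the open grey case, one that may lie on the counter, and those already on the pans - and move bars across until, with the balance swinging free (black-knobbed lever swung a full quarter turn from locked to free) and nothing touching it, both pans come to rest level. Then swing the lever fully back to lock the balance, leaving all the bars on the pans as they balanced. Leave the other things on the counter where they are.

Things in the scene. Friction and masses are not known exactly. Their poses are not given: they have to be found in the camera images.
- balance: two-pan counter balance, fixed to the counter; grey base 170 deep (x) x 460 wide (y) x 75 high mm; middle tower between the pans 150 x 50 mm, 123 high. Origin at the centre of its underside; x points to its back, away from the robot, y to its left, z up. Locked, both pans are held level and can be loaded without moving; free, the pans stay horizontal, one sinking as the other rises
- pan_left_floor (a point): centre of the floor (upper face) of the left (+y) pan; axes as the balance's. The pan is a flat tray, 210 (x) x 190 (y) mm inside, with a lip 10 mm high and 3 mm thick all round; when level its floor is 115 mm above the counter. The pan centres are 260 mm apart
- pan_right_floor (a point): the same for the right (-y) pan
- pan_left (a joint): height of the left pan above level, m, from -0.012 to 0.012 (stops); 0 = level. The right pan moves equally the other way. With the lever free a load difference of 135 g sinks the heavier pan 6 mm, 270 g or more puts it on its stop, wherever on the pan the load lies; it settles within about 2 s
- cam_lever (a joint): angle of the lock lever about a vertical axis, rad, anticlockwise from above: 0 = locked, pointing to the balance's front-left; 1.571 = free, front-right; stops at both ends. Starts locked, stays where it is left, takes about 2 N at the knob. Its cam draws an arrest bar up tight under both pans (locked) or lowers it 14 mm (free)
- lever_knob (a point): centre of the upright black round knob at the lever's end: 20 mm diameter, standing free from 74 to 116 mm above the counter, with the lever's flat arm below it (up to 74 mm); this point is at 100 mm
- lever_pivot (a point): the lever's axis of turn, at the same height as lever_knob; 60 mm from it, 115 mm in front of (-x of) the balance's origin
- case: grey plastic flip-top case, fixed to the counter, lid standing open at its far (+x) side up to 170 mm high. Tray 146 (x) x 230 (y) mm outside, walls 3 mm thick and 30 mm high, floor 3 mm thick. Origin at the centre of the tray's underside
- long_bar: long steel weight bar, 180 long x 18 wide x 16 high mm, 405 g; starts lying on one of the pans, roughly along the balance's x. Origin at the bar's centre, x along its length
- short_a: short steel weight bar, 60 long x 18 wide x 16 high mm, 135 g; starts lying on one of the pans, roughly along the balance's x. Origin at the bar's centre, x along its length
- short_b: short steel weight bar, 60 long x 18 wide x 16 high mm, 135 g; starts lying on one of the pans, roughly along the balance's x. Origin at the bar's centre, x along its length
- short_c: short steel weight bar, 60 long x 18 wide x 16 high mm, 135 g; starts lying on one of the pans, roughly along the balance's x. Origin at the bar's centre, x along its length
- thick_1: thick steel weight bar, 120 long x 24 wide x 24 high mm, 540 g; may be absent (None from the start); starts lying on the floor of the open case, along the case's x, in one of four places side by side at 50 mm pitch (26 mm free beside each). Origin at the bar's centre, x along its length
- thick_2: thick steel weight bar, 120 long x 24 wide x 24 high mm, 540 g; may be absent (None from the start); starts lying on the floor of the open case, along the case's x, in one of four places side by side at 50 mm pitch (26 mm free beside each). Origin at the bar's centre, x along its length
- thick_3: thick steel weight bar, 120 long x 24 wide x 24 high mm, 540 g; may be absent (None from the start); starts lying on the floor of the open case, along the case's x, in one of four places side by side at 50 mm pitch (26 mm free beside each). Origin at the bar's centre, x along its length
- thick_4: thick steel weight bar, 120 long x 24 wide x 24 high mm, 540 g; may be absent (None from the start); starts lying on the floor of the open case, along the case's x, in one of four places side by side at 50 mm pitch (26 mm free beside each). Origin at the bar's centre, x along its length
- thick_5: thick steel weight bar, 120 long x 24 wide x 24 high mm, 540 g; may be absent (None from the start); starts lying on the counter in front of the right pan. Origin at the bar's centre, x along its length
- dumbbell: bystander: chrome dumbbell, 165 mm long, lying left of the balance. Origin under its middle
- tumbler: bystander: aluminium tumbler, 74 mm diameter, 115 mm high, on the right. Origin at its underside
- therapy_ball_center (a point): bystander: orange silicone ball, 65 mm diameter; this point is its centre
- massage_stick: bystander: wooden massage stick, 195 mm long, 30 mm thick, lying in front of the robot. Origin under its middle
- tape_roll: bystander: roll of tape, 84 mm diameter, 38 mm high, on the right. Origin at its underside
Things that resemble listed ones, but are neither listed nor needed, are in the scene too. What is shaped like the thick_2 but turquoise is not meant. What is shaped like the thick_3 but blue or orange is not meant.

How it is judged:
On the way:
1. with the lever free and the robot touching neither balance nor bars, all bars lie still on the pans and both pans rest level (value of joint cam_lever above 1.3 rad and value of joint pan_left between -0.0025 and 0.0025 m and x of long_bar in the frame of balance between -0.105 and 0.105 m and x of short_a in the frame of balance between -0.105 and 0.105 m and x of short_b in the frame of balance between -0.105 and 0.105 m and x of short_c in the frame of balance between -0.105 and 0.105 m and x of thick_1 in the frame of balance between -0.105 and 0.105 m and x of thick_2 in the frame of balance between -0.105 and 0.105 m and x of thick_3 in the frame of balance between -0.105 and 0.105 m and x of thick_4 in the frame of balance between -0.105 and 0.105 m and x of thick_5 in the frame of balance between -0.105 and 0.105 m and y of long_bar in the frame of balance between -0.225 and 0.225 m and y of short_a in the frame of balance between -0.225 and 0.225 m and y of short_b in the frame of balance between -0.225 and 0.225 m and y of short_c in the frame of balance between -0.225 and 0.225 m and y of thick_1 in the frame of balance between -0.225 and 0.225 m and y of thick_2 in the frame of balance between -0.225 and 0.225 m and y of thick_3 in the frame of balance between -0.225 and 0.225 m and y of thick_4 in the frame of balance between -0.225 and 0.225 m and y of thick_5 in the frame of balance between -0.225 and 0.225 m and z of long_bar in the frame of balance between 0.1 and 0.18 m and z of short_a in the frame of balance between 0.1 and 0.18 m and z of short_b in the frame of balance between 0.1 and 0.18 m and z of short_c in the frame of balance between 0.1 and 0.18 m and z of thick_1 in the frame of balance between 0.1 and 0.18 m and z of thick_2 in the frame of balance between 0.1 and 0.18 m and z of thick_3 in the frame of balance between 0.1 and 0.18 m and z of thick_4 in the frame of balance between 0.1 and 0.18 m and z of thick_5 in the frame of balance between 0.1 and 0.18 m and not (y of long_bar in the frame of balance between -0.035 and 0.035 m or y of short_a in the frame of balance between -0.035 and 0.035 m or y of short_b in the frame of balance between -0.035 and 0.035 m or y of short_c in the frame of balance between -0.035 and 0.035 m or y of thick_1 in the frame of balance between -0.035 and 0.035 m or y of thick_2 in the frame of balance between -0.035 and 0.035 m or y of thick_3 in the frame of balance between -0.035 and 0.035 m or y of thick_4 in the frame of balance between -0.035 and 0.035 m or y of thick_5 in the frame of balance between -0.035 and 0.035 m) and linear speed of each of long_bar, short_a, short_b, short_c, thick_1, thick_2, thick_3, thick_4, thick_5 below 0.02 m/s and contact force between each of the fingers, the arm and balance below 0.2 N and contact force between each of long_bar, short_a, short_b, short_c, thick_1, thick_2, thick_3, thick_4, thick_5 and the fingers below 0.2 N), for 0.8 s.
At the end, for the whole second after the job is handed in: the lever is back within 0.15 rad of locked, both pans are within 2.5 mm of level, and every bar lies still on one of the two pans (after they had balanced level within 2.5 mm with the lever free) (value of joint cam_lever below 0.15 rad and value of joint pan_left between -0.0025 and 0.0025 m and x of long_bar in the frame of balance between -0.105 and 0.105 m and x of short_a in the frame of balance between -0.105 and 0.105 m and x of short_b in the frame of balance between -0.105 and 0.105 m and x of short_c in the frame of balance between -0.105 and 0.105 m and x of thick_1 in the frame of balance between -0.105 and 0.105 m and x of thick_2 in the frame of balance between -0.105 and 0.105 m and x of thick_3 in the frame of balance between -0.105 and 0.105 m and x of thick_4 in the frame of balance between -0.105 and 0.105 m and x of thick_5 in the frame of balance between -0.105 and 0.105 m and y of long_bar in the frame of balance between -0.225 and 0.225 m and y of short_a in the frame of balance between -0.225 and 0.225 m and y of short_b in the frame of balance between -0.225 and 0.225 m and y of short_c in the frame of balance between -0.225 and 0.225 m and y of thick_1 in the frame of balance between -0.225 and 0.225 m and y of thick_2 in the frame of balance between -0.225 and 0.225 m and y of thick_3 in the frame of balance between -0.225 and 0.225 m and y of thick_4 in the frame of balance between -0.225 and 0.225 m and y of thick_5 in the frame of balance between -0.225 and 0.225 m and z of long_bar in the frame of balance between 0.1 and 0.18 m and z of short_a in the frame of balance between 0.1 and 0.18 m and z of short_b in the frame of balance between 0.1 and 0.18 m and z of short_c in the frame of balance between 0.1 and 0.18 m and z of thick_1 in the frame of balance between 0.1 and 0.18 m and z of thick_2 in the frame of balance between 0.1 and 0.18 m and z of thick_3 in the frame of balance between 0.1 and 0.18 m and z of thick_4 in the frame of balance between 0.1 and 0.18 m and z of thick_5 in the frame of balance between 0.1 and 0.18 m and not (y of long_bar in the frame of balance between -0.035 and 0.035 m or y of short_a in the frame of balance between -0.035 and 0.035 m or y of short_b in the frame of balance between -0.035 and 0.035 m or y of short_c in the frame of balance between -0.035 and 0.035 m or y of thick_1 in the frame of balance between -0.035 and 0.035 m or y of thick_2 in the frame of balance between -0.035 and 0.035 m or y of thick_3 in the frame of balance between -0.035 and 0.035 m or y of thick_4 in the frame of balance between -0.035 and 0.035 m or y of thick_5 in the frame of balance between -0.035 and 0.035 m) and linear speed of each of long_bar, short_a, short_b, short_c, thick_1, thick_2, thick_3, thick_4, thick_5 below 0.02 m/s); the robot touches nothing.
It fails at once if one of the other things on the counter is knocked out of place (more than 50 mm) (distance of any of dumbbell, tumbler, therapy_ball_center, tape_roll, massage_stick from where it was at the start of the episode above 0.05 m).
Of thick_1, thick_2, thick_3, thick_4, thick_5 only 3 to 5 are there at a start; the rules pass over those that are not, and their reading is None.
At some moment in a run one of thick_5, short_a, short_b, short_c may be knocked a few centimetres aside while the robot is not near it.
Once in a run the grip may slacken for a moment while it holds something.
It also fails if it takes over 210 s, if anything falls off the work surface, if the arm or the gripper's body presses on something with over 40 N, if the wrist force passes 120 N, or if a joint passes its speed limit or range.

ROBOT

A 6-joint arm with a two-finger parallel gripper is mounted at the origin on the work surface. World frame = base frame: x ahead of the robot, y to its left, z up, the work surface at z = 0. Lengths are in m, angles in rad, forces in N, time in s.
With the tool pointing down it reaches from about 0.3 to 0.775 m from the base axis. Payload 14.6 kg.
Tool frame: the origin (TCP) lies between the finger pads; the fingertips stand 8 mm ahead of it and the grasp point (between the pads) lies 11 mm behind it (ctrl.tip_reach is the distance from the TCP to the fingertips, in m); y points along the fingers, z is the direction in which the jaws open and shut, and the axes are right-handed (so a half turn about y gives the same grasp; the last joint's range is limited). The gripper opens to 94 mm and grips with 3 to 60 N. Pads are 16 mm wide; open, the fingers measure 119 mm over their backs; the gripper's body (75 mm by 177 mm) begins 78 mm behind the grasp point.
Start: joints at [-1.244, 0.3, 1.521, -0, 1.321, -0.067], TCP at [0.211, -0.508, 0.175] pointing down, gripper open.
Joint ranges: [-3.03, 3.03], [-0.79, 2.21], [0.23, 2.52], [-1.04, 4.18], [0, 3.07], [-2.55, 2.55]. Speed limits (rad/s): [2.22, 2.22, 2.57, 3.14, 3.14, 3.14].

INTERFACE

Orientations are given as [roll, pitch, yaw] about the fixed x, y, z axes, in that order (R = Rz(yaw) Ry(pitch) Rx(roll)).
In Python, from station import ctrl gives the robot as it stands.
- The arm moves only by the tool play_rows, never from a script. Its arguments are lists of equal length, an entry for each row: "twist": the turn, a rotation vector about the world's x, y, z as a fraction of full scale, a list of three; "travel": the shift along the world's x, y, z as a fraction of full scale, a list of three; "grip": the gripper's target within -1 to 1 (shut at 1, half-way at 0, fully open at -1). A call has 1 to 12 rows; each row shifts and turns the commanded pose from where the row before left it; what a row does not reach is not made up. Full scale, the value 1, is 5 cm for a shift and 90 degrees for a turn. A row lasts 1/10 s, in which the tool goes at most 50 mm and 8.59 degrees, less where a joint would pass 70% of its speed; a pose out of reach is approached as far as the arm can. A call with a number of a shift or a turn outside -1 to 1 is refused whole. A call with a gripper value outside its range is refused whole. The fingers move at their own pace and stop on an object; "force" is the grip in N (left out, the last holds). Time passes only in rows, so rows that do not move let the fingers close. It gives the time, the measured TCP pose, the force and the opening at its end, in the units of the state.
- ctrl.get_obs(): the state, without advancing time (a new reading comes with each control period).
- ctrl.camera(name): name is "scene" or "top" or "wrist"; returns a dict with "img" (384x512x3 uint8, red, green, blue), "vfov" (degrees; the focal length in pixels is half the picture's height over the tangent of half this angle, whatever the lens; pixels are square), "cx", "cy" (the principal point, pixels), "rvec" (rotation vector, rad) and "tvec" (3), from world to camera coordinates, as OpenCV has them. Camera axes: x right, y down, z forward; pixel columns grow to the right and rows downward; lengths in m; the calibration is good to about 2 mm. A picture is of the moment at which its call begins. There is no depth.
- ctrl.hand_in(): hands the job in, once; it reports no verdict.
Trained networks look in a picture, given as the dict that the camera call returned (one of the last four; its "shot" number tells which), for a name from the list of things; names that differ only in an ending like _2 or _b are one class to them, and where a whole thing is asked for, a point or a joint stands for the part that bears it (a point fixed in the world has none). Each returns a list of dicts, best first, with "confidence" (0 to 1); they miss things now and then, are a little off and sometimes report something else, mostly with a low value. They report only what shows in the picture. A call takes as long as a camera call. They do not tell look-alikes from the thing itself.
- ctrl.boxes_of(name, picture): "point" ([column, row] in pixels, amid what is visible of it).
- ctrl.trace(name, picture): "pixels" (384x512 bool, what is visible of it) and "point" ([column, row] in pixels, amid what is visible of it).
The state is a dict: "time_s": time; "qpos": joint angles; "joint_vel": joint speeds; "tau": joint torques, N m; "ee_pos": TCP position; "eef_rot": TCP orientation; "force": force on the tool from outside, world axes, zero at the start; "moment": the same for the moment, N m; "grip_width": finger opening in m.
Only numpy, scipy, OpenCV 4.12 (cv2) and the standard library are available. Lean on these libraries where they do the work, as an engineer would, in place of code of your own. Each camera call takes 0.05 s, during which the arm holds its last target.

## Working session

There is one attempt and no reset: what is moved stays moved. The work goes in short steps, Python scripts to look and compute and a tool call to move; the robot and the scene stay as the last step left them, time stands still between calls to the robot, and variables do not carry over. Pictures are saved under pics/ and viewed, and the job is handed in when it is done.

Besides the shell and the picture viewer there is one more tool, called after ">>>" as name(argument=value, ...) on one line, values as JSON. play_rows: Moves the arm, as the interface text tells. Its arguments: {"type":"object","properties":{"twist":{"type":"array"},"travel":{"type":"array"},"grip":{"type":"array"},"force":{"type":"number"}},"required":["twist","travel","grip"]}

```bash
ls -la; mkdir -p pics; cat > h.py <<'E'
import numpy as np, cv2
from station import ctrl
def K(p):
    h=p['img'].shape[0]; f=h/2/np.tan(np.radians(p['vfov'])/2)
    return np.array([[f,0,p['cx']],[0,f,p['cy']],[0,0,1]])
def ray(p,uv):
    R=cv2.Rodrigues(np.array(p['rvec'],float))[0]; t=np.array(p['tvec'],float)
    d=R.T@np.linalg.inv(K(p))@np.array([uv[0],uv[1],1.]); return -R.T@t, d
def atz(p,uv,z):
    c,d=ray(p,uv); return c+d*(z-c[2])/d[2]
def proj(p,X):
    return cv2.projectPoints(np.array(X,float).reshape(-1,3),np.array(p['rvec'],float),np.array(p['tvec'],float),K(p),None)[0].reshape(-1,2)
def save(p,n,s=1.5):
    im=cv2.cvtColor(p['img'],cv2.COLOR_RGB2BGR); cv2.imwrite('pics/'+n+'.png',cv2.resize(im,None,fx=s,fy=s))
E
python3 - <<'E'
from h import *
o=ctrl.get_obs(); print(o)
for n in ['scene','top','wrist']:
    p=ctrl.camera(n); save(p,n+'0'); c,_=ray(p,(0,0)); print(n,p['vfov'],p['cx'],p['cy'],c, p['img'].shape)
E
```

```text
total 12
drwxr-xr-x  3 agent agent 4096 Dec  7 04:57 .
drwxr-xr-x 23 root  root  4096 Dec  7 04:57 ..
drwxr-xr-x  2 agent agent 4096 Dec  7 04:57 pics
{'time_s': 0.0, 'qpos': array([-1.24360254e+00,  3.00477769e-01,  1.52158621e+00, -2.62917767e-05,
        1.32068881e+00, -6.66188209e-02]), 'joint_vel': array([ 0.00061918, -0.00034931,  0.00020925,  0.00095727, -0.00048428,
        0.00038937]), 'tau': array([ 2.64262766e-03, -5.31805658e+01, -3.52736878e+01,  7.09651038e-02,
        2.43651151e-02, -9.50523577e-05]), 'ee_pos': array([ 0.21092603, -0.50762374,  0.17408052]), 'eef_rot': array([-1.57195559e+00,  5.18201183e-05, -2.74777355e+00]), 'force': array([-0.40130941, -0.69253224, -0.8349191 ]), 'moment': array([-0.000956  ,  0.01733927, -0.03267992]), 'grip_width': 0.09377271861986326}
scene 45.62371036032202 254.759422950165 195.15136791949982 [1.39272661 0.7227597  1.13107715] (384, 512, 3)
top 49.696492743194604 254.55199198673168 185.73298175952016 [0.38992795 0.02636331 1.41148234] (384, 512, 3)
wrist 64.53428490279875 253.75069957595346 190.29890164504934 [ 0.28286754 -0.4792163   0.38407219] (384, 512, 3)
```

View pics/top0.png

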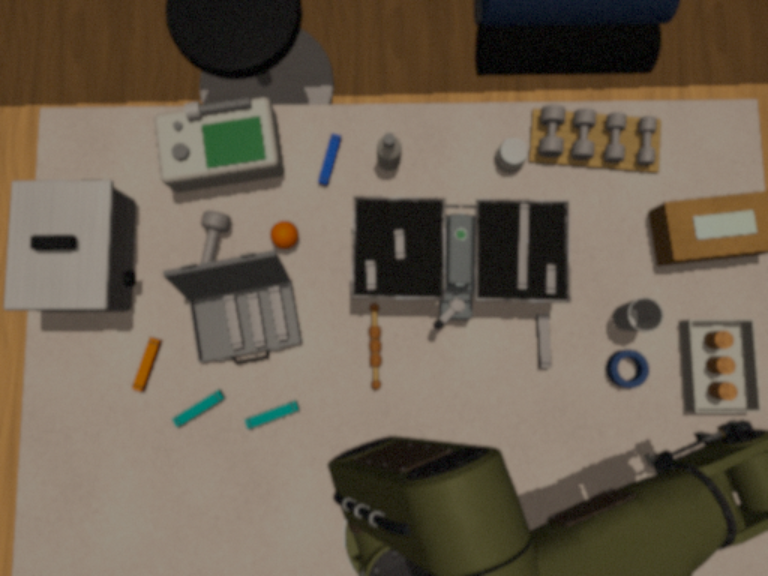

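View pics/scene0.png

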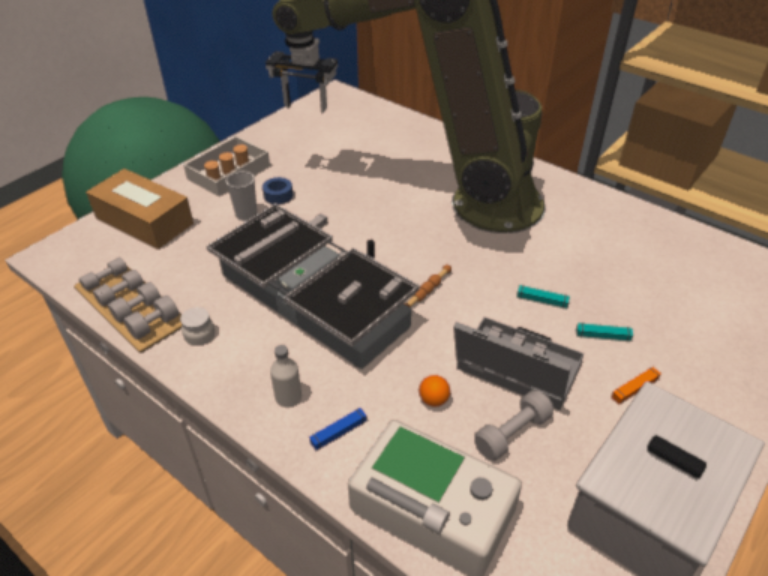

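View pics/wrist0.png

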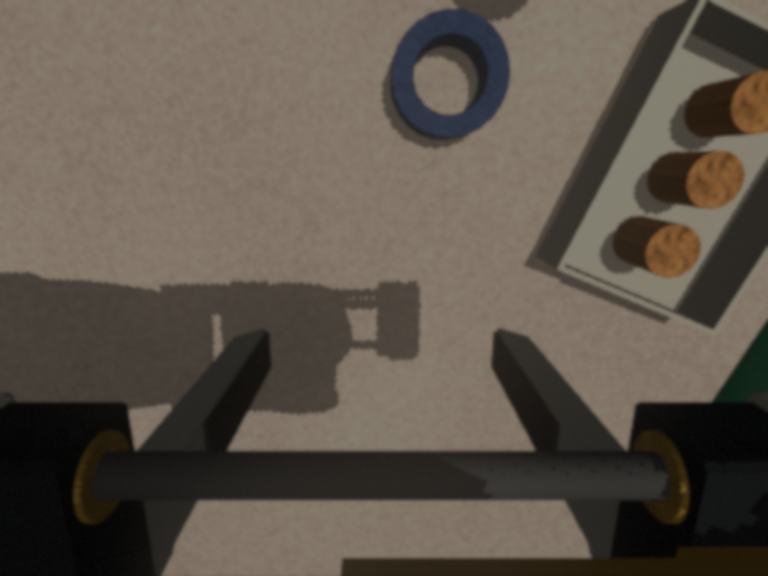

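```bash
python3 - <<'E'
from h import *
p=ctrl.camera('top'); 
def rect(m,z):
    c=cv2.findContours(m.astype(np.uint8),0,1)[0]; c=max(c,key=cv2.contourArea)
    W=np.array([atz(p,u[0],z)[:2] for u in c],np.float32)
    r=cv2.minAreaRect(W); b=cv2.boxPoints(r)
    e=[b[1]-b[0],b[2]-b[1]]; e=max(e,key=np.linalg.norm); a=np.arctan2(e[1],e[0])
    return np.round(r[0],4),np.round(sorted(r[1]),3),round(float((a+np.pi/2)%np.pi-np.pi/2),3)
for n,z in [('long_bar',.131),('short_a',.131),('thick_1',.027),('thick_5',.024),('case',.03),('balance',.125),('dumbbell',.02),('massage_stick',.015),('therapy_ball_center',.03),('tumbler',.115),('tape_roll',.038)]:
    for d in ctrl.trace(n,p):
        print(n,round(d['confidence'],2),np.round(d['point'],1),*rect(d['pixels'],z))
for n,z in [('lever_knob',.116),('lever_pivot',.08)]:
    for d in ctrl.boxes_of(n,p)[:4]: print(n,round(d['confidence'],2),np.round(d['point'],1),atz(p,d['point'],z))
im=cv2.cvtColor(p['img'],cv2.COLOR_RGB2BGR)
cv2.imwrite('pics/c1.png',cv2.resize(im[120:260,220:400],None,fx=4.4,fy=4.2,interpolation=cv2.INTER_CUBIC))
cv2.imwrite('pics/c2.png',cv2.resize(im[140:260,90:220],None,fx=5,fy=5,interpolation=cv2.INTER_CUBIC))
E
```

```text
long_bar 0.94 [348.2 161.3] [ 0.611  -0.2539] [0.019 0.172] -0.058
short_a 0.63 [262.6 163.3] [0.6178 0.0022] [0.016 0.054] -0.011
short_a 0.43 [247.1 184.2] [0.5537 0.0606] [0.019 0.057] -0.006
thick_1 0.87 [ 95.4 241. ] [0.3723 0.562 ] [0.029 0.117] -0.319
thick_1 0.77 [132.8 269.7] [0.2775 0.4422] [0.027 0.123] -1.038
thick_1 0.69 [188.8 209.1] [0.4836 0.2697] [0.026 0.119] 0.17
thick_1 0.67 [364.2 225.7] [ 0.4178 -0.3169] [0.027 0.116] 0.028
thick_1 0.65 [218.1 104.5] [0.8368 0.1568] [0.029 0.124] -0.271
thick_1 0.61 [155.2 214.7] [0.4659 0.3684] [0.03  0.123] 0.191
thick_1 0.57 [171.1 208.2] [0.4686 0.319 ] [0.028 0.117] 0.158
thick_1 0.54 [178.8 275.3] [0.2612 0.2842] [0.025 0.124] -1.216
thick_1 0.32 [299.2 207.2] [ 0.477  -0.1071] [0.021 0.081] -0.801
thick_5 0.87 [ 95.4 241. ] [0.3722 0.5632] [0.029 0.117] -0.319
thick_5 0.77 [132.8 269.7] [0.2773 0.4431] [0.027 0.123] -1.038
thick_5 0.69 [188.8 209.1] [0.4838 0.2702] [0.026 0.12 ] 0.17
thick_5 0.67 [364.2 225.7] [ 0.4179 -0.3176] [0.027 0.116] 0.028
thick_5 0.65 [218.1 104.5] [0.8378 0.1571] [0.029 0.125] -0.271
thick_5 0.6
[... 400 characters left out ...]
6 -0.1269] [0.28  0.462] 1.546
dumbbell 0.89 [143.5 151.2] [0.6635 0.4169] [0.065 0.115] 0.021
dumbbell 0.52 [186.1 209. ] [0.4843 0.2714] [0.03  0.121] 0.171
massage_stick 0.94 [253.2 231.1] [0.4088 0.0531] [0.03 0.19] -0.006
therapy_ball_center 0.63 [189.  158.3] [0.6594 0.2594] [0.061 0.066] 0.007
tumbler 0.7 [426.4 212. ] [ 0.467  -0.4902] [0.072 0.106] 1.561
tumbler 0.38 [145.7 150.4] [0.6427 0.3896] [0.058 0.11 ] -0.014
tape_roll 0.75 [424.3 244.7] [ 0.3573 -0.4962] [0.087 0.094] 1.519
lever_knob 0.6 [298.4 205.2] [ 0.4839624  -0.09926006  0.116     ]
lever_knob 0.32 [301.6 167. ] [ 0.60480001 -0.1119829   0.116     ]
lever_pivot 0.66 [298.8 211.6] [ 0.46600589 -0.10358786  0.08      ]
```

View pics/c1.png

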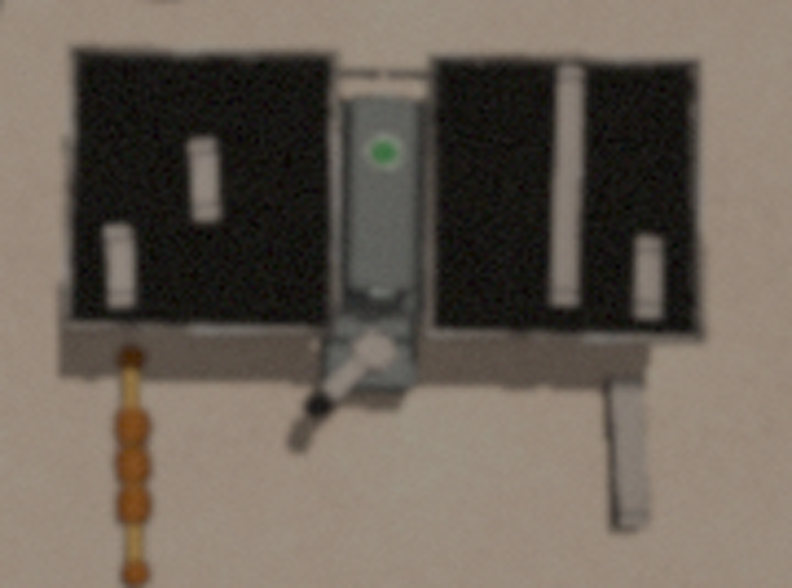

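View pics/c2.png

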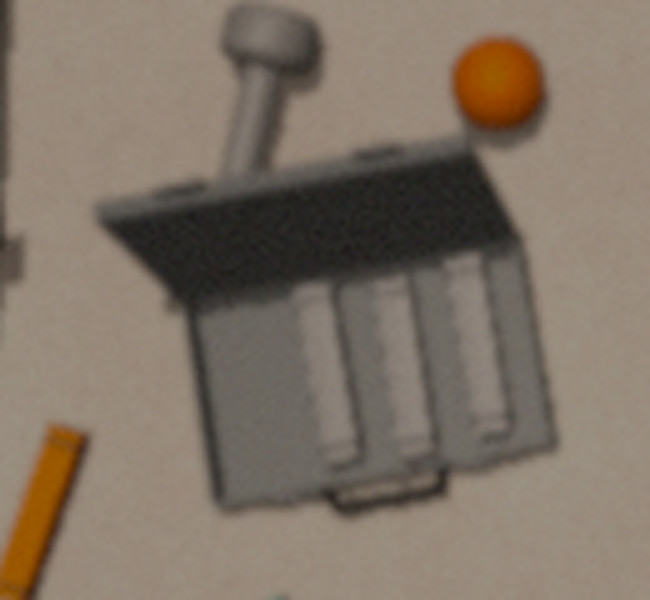

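```bash
python3 - <<'E'
from h import *
p=ctrl.camera('top')
c=lambda u,v:(220+(u+.5)/4.4-.5,120+(v+.5)/4.2-.5)
L=[atz(p,c(*q),.125)[:2] for q in [(74,49),(333,54),(330,325),(70,321)]]
R=[atz(p,c(*q),.125)[:2] for q in [(430,60),(698,64),(702,335),(431,327)]]
for P in(L,R):
    P=np.array(P,np.float32); print(np.round(P,4).tolist(),cv2.minAreaRect(P))
mL,mR=np.mean(L,0),np.mean(R,0); d=mL-mR; print(mL,mR,np.linalg.norm(d),'yaw',np.arctan2(-d[0],d[1]),'org',(mL+mR)/2)
k=atz(p,c(318,405),.116);print('knob',k)
c2=lambda u,v:(90+(u+.5)/5-.5,140+(v+.5)/5-.5)
print('lid',atz(p,c2(100,205),.17),atz(p,c2(468,142),.17))
for q in [(190,305),(520,240),(553,445),(222,508)]: print('tray',atz(p,c2(*q),.03))
# top face centres of bars in case: corner guess
for q in [((303,287),(330,285),(355,460),(330,465)),((377,280),(405,278),(433,452),(405,457)),((450,262),(478,258),(507,428),(482,437))]:
    P=np.array([atz(p,c2(*u),.027)[:2] for u in q]); print('bar',P.mean(0), np.linalg.norm(P[0]-P[3]),np.arctan2(*((P[0]-P[3])[::-1])))
for nm,q in [('s1',((103,225),(131,222),(137,306),(107,308))),('s2',((187,138),(215,136),(221,219),(192,222))),('s3',((636,235),(664,233),(661,318),(633,318))),('long',((556,66),(584,66),(580,305),(549,305)))]:
    P=np.array([atz(p,c(*u),.131)[:2] for u in q]); print(nm,P.mean(0), np.linalg.norm(P[0]-P[3]))
P=np.array([atz(p,c(*u),.024)[:2] for u in ((610,381),(642,381),(648,528),(615,530))]); print('t5',P.mean(0),np.linalg.norm(P[0]-P[3]))
E
```

```text
[[0.7203999757766724, 0.09319999814033508], [0.7143999934196472, -0.09350000321865082], [0.5090000033378601, -0.08720000088214874], [0.5138000249862671, 0.09679999947547913]] ((0.6142294406890869, 0.0030418410897254944), (0.18686671555042267, 0.2066371738910675), 88.2207260131836)
[[0.7089999914169312, -0.1632000058889389], [0.7037000060081482, -0.3555999994277954], [0.49900001287460327, -0.3492000102996826], [0.5067999958992004, -0.15850000083446503]] ((0.6039716005325317, -0.2566019594669342), (0.19238780438899994, 0.20483669638633728), 88.4331283569336)
[0.61439038 0.00233255] [ 0.60461936 -0.25662562] 0.25914244650941215 yaw -0.037714151185031866 org [ 0.60950487 -0.12714654]
knob [ 0.45029517 -0.07824322  0.116     ]
lid [0.56023077 0.47603196 0.17      ] [0.59655521 0.25303755 0.17      ]
tray [0.5111663  0.46396505 0.03      ]
tray [0.55280928 0.24282226 0.03      ]
tray [0.41556999 0.21969152 0.03      ]
tray [0.37605051 0.43894258 0.03      ]
bar [0.46436568 0.37011707] 0.12083854928882969 0.17079069087626736
bar [0.46889613 0.31961374] 0.12026786495417056 0.17279704388300432
bar [0.48212992 0.2700348 ] 0.11958142269385494 0.19217239502931555
s1 [0.55445698 0.06130555] 0.06211798432109045
s2 [0.61887161 0.00089391] 0.06361824001191607
s3 [ 0.54265223 -0.31182216] 0.061910871165192345
long [ 0.61168587 -0.25712509] 0.18050242722402432
t5 [ 0.41319432 -0.31929626] 0.11726528740257072
```

>>> play_rows(twist=[[0,0,-0.0914],[0,0,-0.0915],[0,0,-0.0915],[0,0,0],[0,0,0],[0,0,0],[0,0,0],[0,0,0],[0,0,0],[0,0,0],[0,0,0]], travel=[[0,0,0.4],[0.6634,0.392,0.3],[0.6634,0.392,0.3],[0.6634,0.392,0.12],[0.6634,0.392,0],[0.6634,0.392,0],[0.6634,0.392,0],[0.6634,0.392,0],[0.6634,0.392,0],[0.6634,0.392,0],[0.6634,0.392,0]], grip=[0.234,0.234,0.234,0.234,0.234,0.234,0.234,0.234,0.234,0.234,0.234], force=45)

```text
time_s: 2.0
ee_pos: [0.544, -0.3108, 0.2307]
eef_rot: [-1.571, 0.0, 3.104]
force: [-0.3, -0.8, 0.3]
grip_width: 0.0362
```

```bash
cat >> h.py <<'E'
def rect(p,m,z):
    c=cv2.findContours(m.astype(np.uint8),0,1)[0]; c=max(c,key=cv2.contourArea)
    W=np.array([atz(p,u[0],z)[:2] for u in c],np.float32)
    r=cv2.minAreaRect(W); b=cv2.boxPoints(r)
    e=[b[1]-b[0],b[2]-b[1]]; e=max(e,key=np.linalg.norm); a=np.arctan2(e[1],e[0])
    return np.round(r[0],4),np.round(sorted(r[1]),3),round(float((a+np.pi/2)%np.pi-np.pi/2),3)
O=np.array([.6095,-.127])
def b2w(bx,by): return O+np.array([bx*.9993+by*.037,-bx*.037+by*.9993])
def w2b(w): d=np.array(w)[:2]-O; return np.array([d[0]*.9993-d[1]*.037,d[0]*.037+d[1]*.9993])
def st():
    o=ctrl.get_obs(); print('t',round(o['time_s'],2),'pos',np.round(o['ee_pos'],4),'rot',np.round(o['eef_rot'],3),'F',np.round(o['force'],1),'w',round(o['grip_width'],4),'q',np.round(o['qpos'],2)); return o
E
python3 - <<'E'
from h import *
st()
p=ctrl.camera('wrist'); save(p,'w1')
for n,z in [('short_a',.131),('long_bar',.131)]:
    for d in ctrl.trace(n,p): print(n,round(d['confidence'],2),np.round(d['point']),*rect(p,d['pixels'],z))
E
```

```text
t 2.0 pos [ 0.544  -0.3108  0.2307] rot [-1.571  0.     3.104] F [-0.3 -0.8  0.3] w 0.0362 q [-0.58  0.44  1.2   0.    1.5   1.03]
short_a 0.73 [253. 183.] [ 0.544  -0.3134] [0.019 0.061] -0.044
long_bar 0.57 [200. 106.] [ 0.6124 -0.2597] [0.019 0.178] -0.067
long_bar 0.48 [263. 254.] [ 0.4621 -0.3202] [0.018 0.074] 0.036
```

View pics/w1.png

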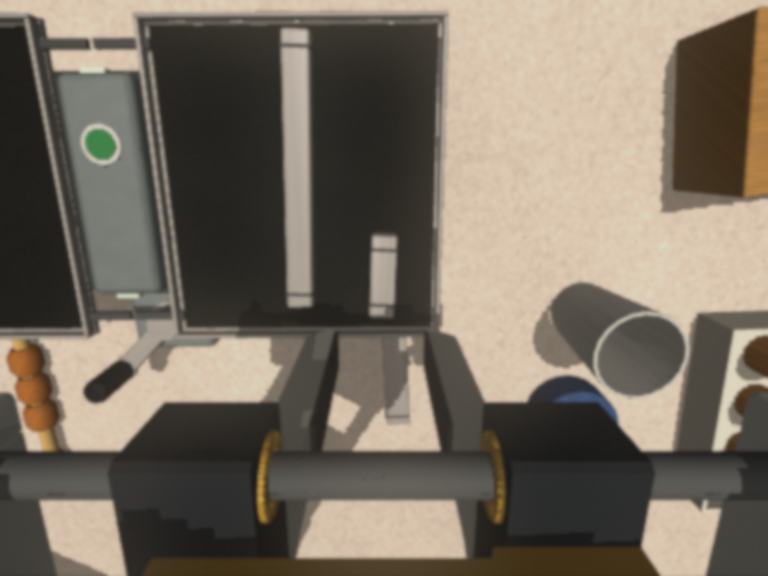

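>>> play_rows(twist=[[0,0,0],[0,0,0],[0,0,0],[0,0,0],[0,0,0],[0,0,0],[0,0,0],[0,0,0],[0,0,0],[0,0,0],[0,0,0],[0,0,0]], travel=[[0,-0.044,-0.6],[0,0,-0.6],[0,0,-0.5],[0,0,-0.394],[0,0,0],[0,0,0],[0,0,0],[0,0,0],[0,0,0.3],[0,0,0.6],[0,0,0.6],[0,0,0.3]], grip=[0.234,0.234,0.234,0.234,0.234,0.95,0.95,0.95,0.95,0.95,0.95,0.95])

```text
time_s: 3.35
ee_pos: [0.5434, -0.3145, 0.2206]
eef_rot: [-1.568, 0.004, 3.104]
force: [-0.6, 0.4, 0.2]
grip_width: 0.0021
```

```bash
python3 - <<'E'
from h import *
st(); print(b2w(.04,.186),b2w(-.011,.153))
E
```

```text
t 3.35 pos [ 0.5434 -0.3145  0.2206] rot [-1.568  0.004  3.104] F [-0.6  0.4  0.2] w 0.0021 q [-0.58  0.45  1.22  0.    1.47  1.02]
[0.656354  0.0573898] [0.6041687 0.0262999]
```

```bash
python3 - <<'E'
from h import *
st()
p=ctrl.camera('wrist'); save(p,'w2')
for n,z in [('short_a',.131),('long_bar',.131)]:
    for d in ctrl.trace(n,p): print(n,round(d['confidence'],2),np.round(d['point']),*rect(p,d['pixels'],z))
E
```

```text
t 3.35 pos [ 0.5434 -0.3145  0.2206] rot [-1.568  0.004  3.104] F [-0.6  0.4  0.2] w 0.0021 q [-0.58  0.45  1.22  0.    1.47  1.02]
short_a 0.94 [250. 184.] [ 0.5438 -0.3127] [0.019 0.06 ] -0.067
short_a 0.72 [ 18. 256.] [ 0.463  -0.0529] [0.028 0.086] 0.034
long_bar 0.61 [191. 109.] [ 0.6124 -0.2595] [0.021 0.178] -0.067
long_bar 0.19 [179. 103.] [ 0.6057 -0.2468] [0.211 0.218] 1.538
```

View pics/w2.png

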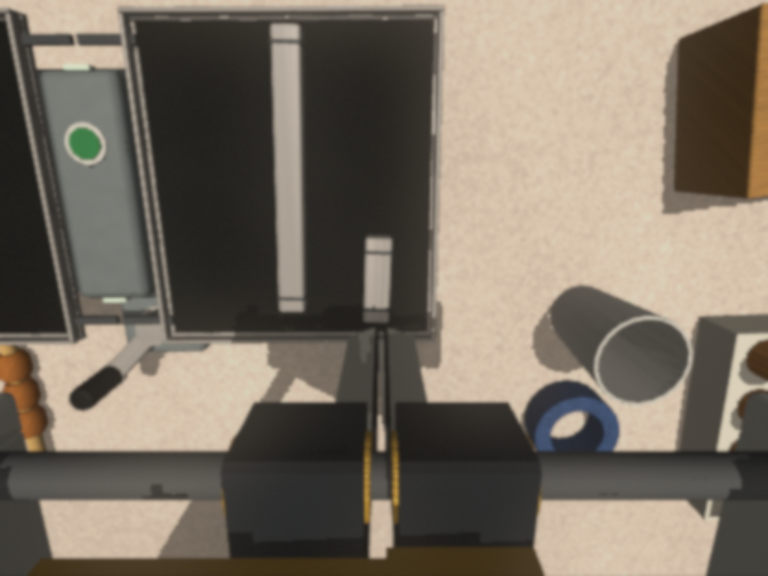

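>>> play_rows(twist=[[0,0,0],[0,0,0],[0,0,0],[0,0,0],[0,0,0],[0,0,0],[0,0,0],[0,0,0]], travel=[[0,0.03,0],[0,0,0],[0,0,0],[0,0,-0.6],[0,0,-0.6],[0,0,-0.5],[0,0,-0.2],[0,0,0]], grip=[0.234,0.234,0.234,0.234,0.234,0.234,0.234,0.234])

```text
time_s: 4.3
ee_pos: [0.5423, -0.3123, 0.1198]
eef_rot: [-1.572, -0.002, 3.104]
force: [0.5, -0.5, 0.3]
grip_width: 0.0359
```

```bash
python3 - <<'E'
from h import *
st()
E
```

```text
t 4.3 pos [ 0.5423 -0.3123  0.1198] rot [-1.572e+00 -2.000e-03  3.104e+00] F [ 0.5 -0.5  0.3] w 0.0359 q [-0.58  0.52  1.35  0.    1.28  1.03]
```

>>> play_rows(twist=[[0,0,0],[0,0,0],[0,0,0],[0,0,0],[0,0,0],[0,0,0]], travel=[[0,0,0.04],[0,0,0],[0,0,0],[0,0,0],[0,0,0],[0,0,0]], grip=[0.95,0.95,0.95,0.95,0.95,0.95])

```text
time_s: 4.9
ee_pos: [0.5428, -0.3126, 0.1231]
eef_rot: [-1.571, 0.0, 3.104]
force: [-0.8, -0.4, -0.4]
grip_width: 0.0022
```

```bash
python3 - <<'E'
from h import *
st()
p=ctrl.camera('wrist'); save(p,'w3'); q=ctrl.camera('scene'); save(q,'s3');
print(proj(q,[[.5428,-.3126,.115],[.544,-.3127,.131]])*1.5)
im=cv2.cvtColor(q['img'],cv2.COLOR_RGB2BGR)
cv2.imwrite('pics/s3c.png',cv2.resize(im[90:230,130:290],None,fx=5,fy=4.2,interpolation=cv2.INTER_CUBIC))
E
```

```text
t 4.9 pos [ 0.5428 -0.3126  0.1231] rot [-1.571  0.     3.104] F [-0.8 -0.4 -0.4] w 0.0022 q [-0.58  0.51  1.35  0.    1.28  1.03]
[[272.21325793 220.88070681]
 [271.05975087 215.7939823 ]]
```

View pics/w3.png

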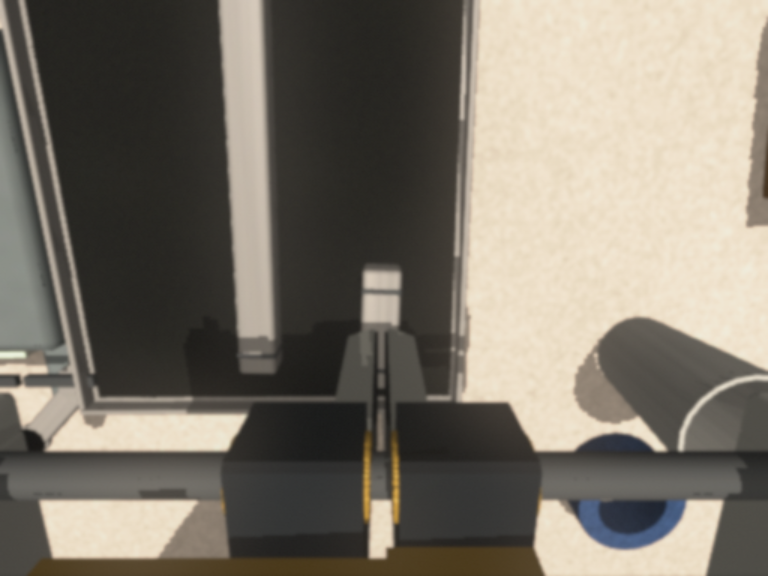

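View pics/s3c.png

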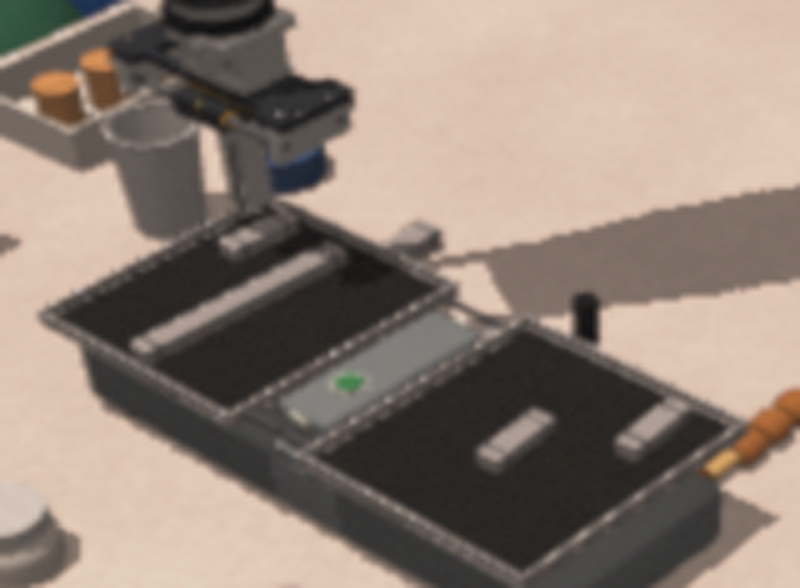

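```bash
python3 - <<'E'
from h import *
o=st(); print(ctrl.tip_reach,[a for a in dir(ctrl) if a[0]!='_'])
p=ctrl.camera('wrist'); q=ctrl.camera('scene')
e=o['ee_pos']
for dz in (-.008,0,.011,.02,.03): print(dz,'w',proj(p,[e+[0,0,dz]])*1.5,'s crop',(proj(q,[e+[0,0,dz]])-[130,90])*[5,4.2])
for d in ctrl.trace('short_a',q):print(d['confidence'],(d['point']-np.array([130,90]))*[5,4.2],w2b(atz(q,d['point'],.125)))
for y in (.0,-.26): print((proj(q,np.c_[[b2w(a,b) for a in(-.105,.105) for b in (.035+y,.225+y)],[.125]*4])-[130,90])*[5,4.2])
E
```

```text
t 5.0 pos [ 0.5427 -0.3126  0.123 ] rot [-1.571 -0.     3.104] F [0.5 0.1 0.5] w 0.0023 q [-0.58  0.51  1.35 -0.    1.28  1.03]
0.008 ['MotionError', 'boxes_of', 'camera', 'get_obs', 'hand_in', 'tip_reach', 'trace']
-0.008 w [[378.40455342 319.85389809]] s crop [[257.45276772 240.43358969]]
0 w [[378.34268584 325.37240744]] s crop [[256.18563533 233.02611629]]
0.011 w [[378.25027886 333.61499288]] s crop [[254.4293512  222.75913231]]
0.02 w [[378.16751457 340.99746223]] s crop [[252.98021092 214.28766703]]
0.03 w [[378.06687148 349.9746989 ]] s crop [[251.35703364 204.79880655]]
0.53 [249.   223.86] [-0.06354405 -0.19936086]
[[525.10588343 315.32277039]
 [740.78729925 419.83388543]
 [299.47909146 450.49969768]
 [518.17667761 572.79884001]]
[[267.54465968 190.51827306]
 [451.82252278 279.81240569]
 [ 41.07456544 305.9958078 ]
 [225.6521398  409.21450095]]
```

```bash
python3 - <<'E'
from h import *
p=ctrl.camera('wrist'); q=ctrl.camera('scene')
a=cv2.resize(cv2.cvtColor(p['img'],4)[160:260,200:310],None,fx=4,fy=4,interpolation=2)
b=cv2.resize(cv2.cvtColor(q['img'],4)[110:160,155:210],None,fx=8,fy=8,interpolation=2)
cv2.imwrite('pics/z1.png',np.hstack([a,b]) if a.shape[0]==b.shape[0] else 0)
print(a.shape,b.shape)
E
```

```text
(400, 440, 3) (400, 440, 3)
```

View pics/z1.png

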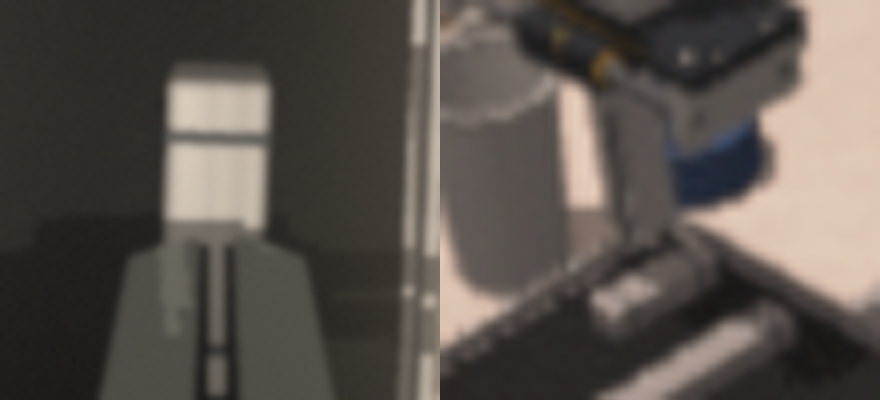

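```bash
python3 - <<'E'
from h import *
p=ctrl.camera('wrist');q=ctrl.camera('scene'); o=st()
for r in (217,221,225):
  c,d=ray(p,(252,r))
  for x in (.5428,.5508,.56): s=(x-c[0])/d[0]; print(r,x,c+s*d)
for uv in ((180,140),(180,141)):
  c,d=ray(q,uv); print((c+d*((.5508-c[0])/d[0])))
  c,d=ray(q,uv); print((c+d*((-.31-c[1])/d[1])))
E
```

```text
t 5.35 pos [ 0.5427 -0.3126  0.1229] rot [-1.571 -0.     3.104] F [-0.5 -0.9 -0.9] w 0.0022 q [-0.58  0.51  1.35 -0.    1.28  1.03]
217 0.5428 [ 0.5428     -0.31244732  0.12333429]
217 0.5508 [ 0.5508     -0.31285792  0.14492299]
217 0.56 [ 0.56       -0.31333012  0.16975   ]
221 0.5428 [ 0.5428     -0.31248499  0.13142925]
221 0.5508 [ 0.5508     -0.31289171  0.15218379]
221 0.56 [ 0.56       -0.31335944  0.17605152]
225 0.5428 [ 0.5428     -0.31252011  0.13897565]
225 0.5508 [ 0.5508     -0.31292321  0.15895256]
225 0.56 [ 0.56       -0.31338678  0.18192601]
[ 0.5508     -0.30522016  0.15570765]
[ 0.54688526 -0.31        0.15117244]
[ 0.5508     -0.30601255  0.15093398]
[ 0.54753675 -0.31        0.14713501]
```

>>> play_rows(twist=[[0,0,0],[0,0,0],[0,0,0]], travel=[[0,0,-0.05],[0,0,-0.05],[0,0,0]], grip=[0.95,0.95,0.95])

```text
time_s: 5.65
ee_pos: [0.5425, -0.3125, 0.1173]
eef_rot: [-1.571, -0.001, 3.104]
force: [0.1, -0.1, -0.4]
grip_width: 0.0025
```

>>> play_rows(twist=[[0,0,0],[0,0,0],[0,0,0]], travel=[[0,0,-0.05],[0,0,-0.05],[0,0,0]], grip=[0.95,0.95,0.95])

```text
time_s: 5.95
ee_pos: [0.5426, -0.3125, 0.1124]
eef_rot: [-1.571, -0.001, 3.104]
force: [0.5, 0.2, -0.2]
grip_width: 0.0026
```

>>> play_rows(twist=[[0,0,0],[0,0,0],[0,0,0]], travel=[[0,0,-0.05],[0,0,-0.05],[0,0,0]], grip=[0.95,0.95,0.95])

```text
time_s: 6.25
ee_pos: [0.5426, -0.3125, 0.1075]
eef_rot: [-1.571, -0.001, 3.104]
force: [-0.6, 0.9, 0.6]
grip_width: 0.0021
```

```bash
python3 - <<'E'
from h import *
p=ctrl.camera('wrist'); q=ctrl.camera('scene');st()
a=cv2.resize(cv2.cvtColor(p['img'],4)[160:260,200:310],None,fx=4,fy=4,interpolation=2)
b=cv2.resize(cv2.cvtColor(q['img'],4)[110:160,155:210],None,fx=8,fy=8,interpolation=2)
cv2.imwrite('pics/z2.png',np.hstack([a,b]))
E
```

```text
t 6.35 pos [ 0.5427 -0.3126  0.1079] rot [-1.571 -0.     3.104] F [-0.5 -0.1  0.1] w 0.002 q [-0.58  0.53  1.36  0.    1.25  1.03]
```

View pics/z2.png

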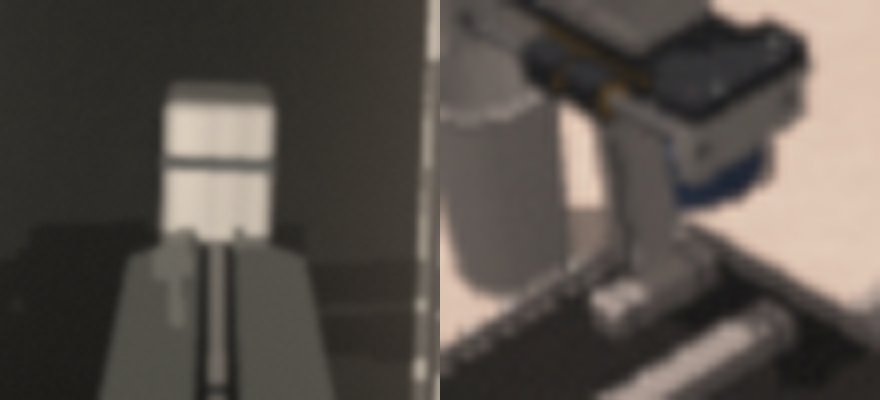

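>>> play_rows(twist=[[0,0,0],[0,0,0],[0,0,0]], travel=[[0,0,-0.04],[0,0,-0.04],[0,0,0]], grip=[0.95,0.95,0.95])

```text
time_s: 6.65
ee_pos: [0.5426, -0.3125, 0.1036]
eef_rot: [-1.571, -0.0, 3.104]
force: [-0.4, -0.6, -0.6]
grip_width: 0.0023
```

>>> play_rows(twist=[[0,0,0],[0,0,0],[0,0,0]], travel=[[0,0,-0.04],[0,0,-0.04],[0,0,0]], grip=[0.95,0.95,0.95])

```text
time_s: 6.95
ee_pos: [0.5428, -0.3126, 0.1001]
eef_rot: [-1.571, 0.0, 3.104]
force: [0.6, 0.2, 2.3]
grip_width: 0.0026
```

```bash
python3 - <<'E'
from h import *
p=ctrl.camera('wrist'); q=ctrl.camera('scene');st()
a=cv2.resize(cv2.cvtColor(p['img'],4)[160:260,200:310],None,fx=4,fy=4,interpolation=2)
b=cv2.resize(cv2.cvtColor(q['img'],4)[110:160,155:210],None,fx=8,fy=8,interpolation=2)
cv2.imwrite('pics/z3.png',np.hstack([a,b]))
for r in (217,221,225): print(atz(p,(253,r),.131))
for d in ctrl.trace('short_a',p): print(rect(p,d['pixels'],.131))
E
```

```text
t 7.05 pos [ 0.5428 -0.3126  0.1001] rot [-1.571  0.     3.104] F [-1.   0.   2.8] w 0.0026 q [-0.58  0.53  1.37  0.    1.24  1.03]
[ 0.55412391 -0.31368499  0.131     ]
[ 0.55145787 -0.31358397  0.131     ]
[ 0.54877199 -0.31348221  0.131     ]
(array([ 0.5448, -0.3134]), array([0.018, 0.061]), -0.05)
```

View pics/z3.png

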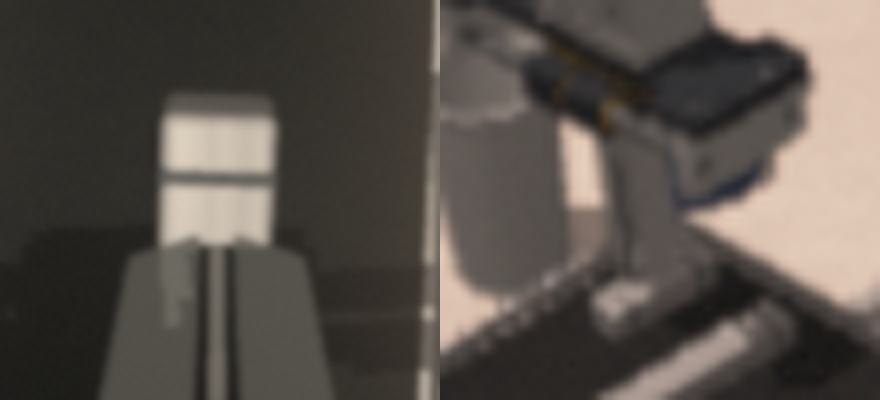

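>>> play_rows(twist=[[0,0,0],[0,0,0],[0,0,0],[0,0,0],[0,0,0],[0,0,0],[0,0,0],[0,0,0],[0,0,0],[0,0,0],[0,0,0]], travel=[[0,0,0.4],[0.03,-0.01,0],[0,0,0],[0,0,0],[0,0,-0.36],[0,0,-0.3],[0,0,0],[0,0,0],[0,0,0],[0,0,0],[0,0,0]], grip=[0.95,0.234,0.234,0.234,0.234,0.234,0.234,0.95,0.95,0.95,0.95])

```text
time_s: 8.2
ee_pos: [0.5443, -0.3131, 0.0871]
eef_rot: [-1.571, 0.0, 3.104]
force: [0.1, 0.4, -0.4]
grip_width: 0.0178
```

```bash
python3 - <<'E'
from h import *
st()
E
```

```text
t 8.2 pos [ 0.5443 -0.3131  0.0871] rot [-1.571  0.     3.104] F [ 0.1  0.4 -0.4] w 0.0178 q [-0.58  0.55  1.38  0.    1.21  1.03]
```

>>> play_rows(twist=[[0,0,0],[0,0,0],[0,0,0],[0,0,0],[0,0,0],[0,0,0],[0,0,0],[0,0,0],[0,0,0],[0,0,0],[0,0,0],[0,0,0]], travel=[[0,0,0.6],[0,0,0.6],[0.22,0.74,0],[0.23,0.74,0],[0.22,0.74,0],[0.23,0.74,0],[0.22,0.74,0],[0.23,0.74,0],[0.22,0.74,0],[0.23,0.74,0],[0.22,0.74,0],[0.22,0.75,0]], grip=[0.95,0.95,0.95,0.95,0.95,0.95,0.95,0.95,0.95,0.95,0.95,0.95])

```text
time_s: 9.4
ee_pos: [0.6564, 0.059, 0.1469]
eef_rot: [-1.571, -0.0, 3.104]
force: [0.4, 0.8, -1.9]
grip_width: 0.0177
```

```bash
python3 - <<'E'
from h import *
st()
p=ctrl.camera('wrist'); save(p,'w4'); q=ctrl.camera('top')
for d in ctrl.trace('short_a',q): print(d['confidence'],rect(q,d['pixels'],.131))
E
```

```text
t 9.4 pos [0.6564 0.059  0.1469] rot [-1.571 -0.     3.104] F [ 0.4  0.8 -1.9] w 0.0177 q [ 0.03  0.57  1.21 -0.    1.37  1.64]
0.6 (array([ 0.4674, -0.0988]), array([0.02 , 0.074]), -0.683)
0.28 (array([0.6388, 0.3855]), array([0.06 , 0.106]), 0.026)
```

View pics/w4.png

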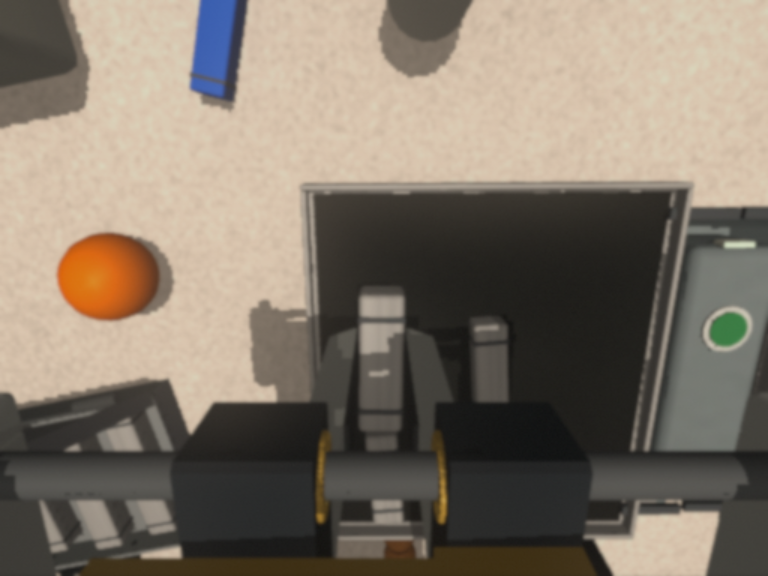

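>>> play_rows(twist=[[0,0,0],[0,0,0],[0,0,0],[0,0,0],[0,0,0],[0,0,0],[0,0,0],[0,0,0],[0,0,0],[0,0,0],[0,0,0]], travel=[[0,-0.02,-0.5],[0,0,-0.4],[0,0,-0.27],[0,0,0],[0,0,0],[0,0,0],[0,0,0],[0,0,0.5],[0,0,0.6],[-0.4,-0.58,0.3],[-0.4,-0.58,0]], grip=[0.95,0.95,0.95,0.95,0.3,0.3,0.3,0.3,0.3,0.2,0.2])

```text
time_s: 10.65
ee_pos: [0.6168, -0.0018, 0.1611]
eef_rot: [-1.571, 0.004, 3.106]
force: [1.2, -0.9, -0.0]
grip_width: 0.0372
```

```bash
cat >> h.py <<'E'
def look(n,names,cam='wrist'):
    st(); p=ctrl.camera(cam); save(p,n)
    for nm,z in names:
        for d in ctrl.trace(nm,p):
            if d['confidence']>.35:
                r=rect(p,d['pixels'],z); print(nm,round(d['confidence'],2),np.round(np.array(d['point'])*1.5),*r,'bal',np.round(w2b(r[0]),4))
E
python3 -c "
from h import *
look('w5',[('short_a',.131)])"
```

```text
t 10.65 pos [ 0.6168 -0.0018  0.1611] rot [-1.571  0.004  3.106] F [ 1.2 -0.9 -0. ] w 0.0372 q [-0.06  0.46  1.34 -0.    1.34  1.54]
short_a 0.88 [272. 233.] [0.6546 0.053 ] [0.02  0.059] -0.051 bal [0.0384 0.1815]
short_a 0.86 [374. 298.] [ 0.6208 -0.001 ] [0.019 0.062] 0.048 bal [0.0066 0.1263]
short_a 0.86 [273. 375.] [0.5774 0.062 ] [0.017 0.034] -0.433 bal [-0.0391  0.1877]
```

View pics/w5.png

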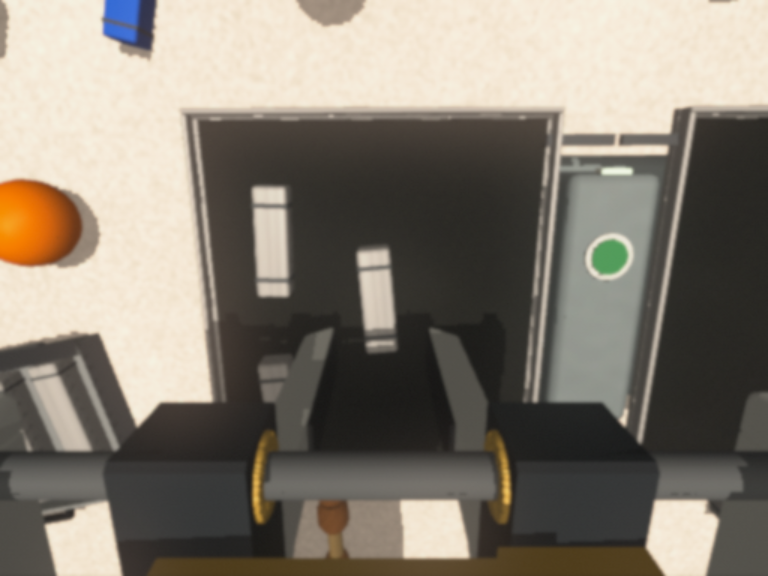

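>>> play_rows(twist=[[0,0,0.054],[0,0,0],[0,0,0],[0,0,0],[0,0,0],[0,0,0],[0,0,0],[0,0,0],[0,0,0]], travel=[[0.06,0.01,-0.4],[0,0,-0.5],[0,0,-0.4],[0,0,-0.13],[0,0,0],[0,0,0],[0,0,0],[0,0,0],[0,0,0]], grip=[0.2,0.2,0.2,0.2,0.2,0.95,0.95,0.95,0.95])

```text
time_s: 11.65
ee_pos: [0.6196, -0.0011, 0.0876]
eef_rot: [-1.571, 0.001, -3.094]
force: [0.6, -0.3, 0.4]
grip_width: 0.0176
```

>>> play_rows(twist=[[0,0,0],[0,0,-0.054],[0,0,0],[0,0,0],[0,0,0],[0,0,0],[0,0,0],[0,0,0],[0,0,0],[0,0,0],[0,0,0]], travel=[[0,0,0.6],[-0.3,0.49,0.1],[0,0,0],[0,0,-0.4],[0,0,-0.28],[0,0,0],[0,0,0],[0,0,0],[0,0,0],[0,0,0.6],[0,0,0.6]], grip=[0.95,0.95,0.95,0.95,0.95,0.95,0.36,0.36,0.36,0.36,0.3])

```text
time_s: 12.75
ee_pos: [0.6038, 0.0233, 0.1484]
eef_rot: [-1.571, -0.001, 3.104]
force: [0.5, 0.3, 0.3]
grip_width: 0.0327
```

```bash
python3 -c "
from h import *
look('w6',[('short_a',.131)])"
```

```text
t 12.75 pos [0.6038 0.0233 0.1484] rot [-1.571e+00 -1.000e-03  3.104e+00] F [0.5 0.3 0.3] w 0.0327 q [-0.02  0.44  1.39 -0.    1.31  1.59]
short_a 0.77 [333. 424.] [0.5383 0.0498] [0.006 0.025] -0.204 bal [-0.0777  0.174 ]
short_a 0.7 [312. 216.] [0.654  0.0536] [0.019 0.059] -0.055 bal [0.0378 0.1821]
short_a 0.64 [382. 313.] [0.6049 0.0223] [0.018 0.061] -0.027 bal [-0.0101  0.149 ]
```

View pics/w6.png

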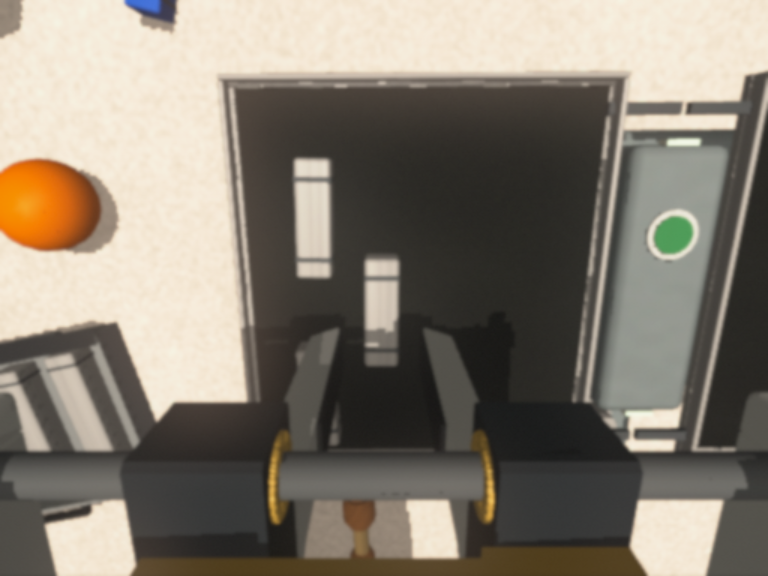

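>>> play_rows(twist=[[0,0,0],[0,0,0],[0,0,0.067],[0,0,0.066],[0,0,0],[0,0,0],[0,0,0],[0,0,0],[0,0,0],[0,0,0],[0,0,0]], travel=[[0,0,0.45],[0,0,0.4],[-0.33,0.61,0],[-0.33,0.61,0],[-0.33,0.61,0],[-0.33,0.61,0],[-0.33,0.61,0],[-0.33,0.61,0],[-0.33,0.61,0],[-0.33,0.62,0],[0,0,0]], grip=[0.15,0.15,0.15,0.15,0.15,0.15,0.15,0.15,0.15,0.15,0.15])

```text
time_s: 13.95
ee_pos: [0.4704, 0.2706, 0.1901]
eef_rot: [-1.571, -0.0, -2.966]
force: [0.1, -0.8, 0.3]
grip_width: 0.0401
```

```bash
python3 -c "
from h import *
look('w7',[('thick_1',.027)])"
```

```text
t 13.95 pos [0.4704 0.2706 0.1901] rot [-1.571 -0.    -2.966] F [ 0.1 -0.8  0.3] w 0.0401 q [0.45 0.27 1.52 0.   1.35 1.85]
thick_1 0.94 [362. 443.] [0.2922 0.2638] [0.018 0.066] -1.396 bal [-0.3315  0.3788]
thick_1 0.94 [ 38. 301.] [0.3778 0.5536] [0.036 0.128] -0.309 bal [-0.2567  0.6716]
thick_1 0.9 [262. 237.] [0.4667 0.3683] [0.03  0.119] 0.194 bal [-0.161   0.4897]
thick_1 0.7 [130. 422.] [0.2705 0.4814] [0.017 0.056] -0.577 bal [-0.3613  0.5954]
thick_1 0.64 [377. 238.] [0.4835 0.2703] [0.025 0.12 ] 0.181 bal [-0.1406  0.3924]
thick_1 0.63 [721. 166.] [0.5812 0.0298] [0.101 0.235] 0.396 bal [-0.0341  0.1556]
thick_1 0.57 [324. 246.] [0.4698 0.3184] [0.027 0.121] 0.167 bal [-0.1561  0.4399]
```

View pics/w7.png

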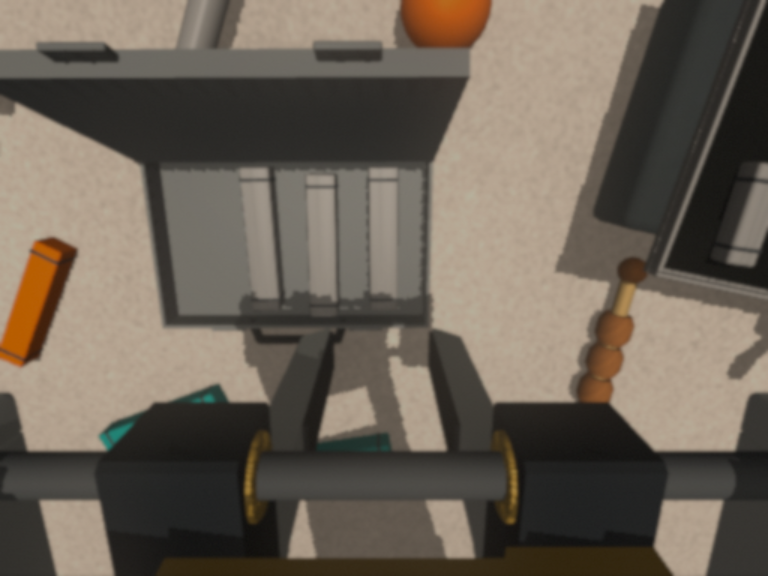

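>>> play_rows(twist=[[0,0,0],[0,0,0],[0,0,0],[0,0,0],[0,0,0],[0,0,0],[0,0,0],[0,0,0]], travel=[[0.06,-0.04,-0.8],[0,0,-0.8],[0,0,-0.8],[0,0,-0.8],[0,0,-0.5],[0,0,-0.3],[0,0,-0.1],[0,0,0]], grip=[0.15,0.15,0.15,0.15,0.15,0.15,0.15,0.15])

```text
time_s: 14.85
ee_pos: [0.4756, 0.2657, -0.0149]
eef_rot: [-1.571, -0.0, -2.971]
force: [-0.7, 4.0, -2.0]
grip_width: 0.04
```

```bash
python3 -c "
from h import *
st();p=ctrl.camera('wrist'); save(p,'w8')"
```

```text
t 14.85 pos [ 0.4756  0.2657 -0.0149] rot [-1.571 -0.    -2.971] F [-0.7  4.  -2. ] w 0.04 q [0.44 0.52 1.7  0.   0.92 1.84]
```

View pics/w8.png

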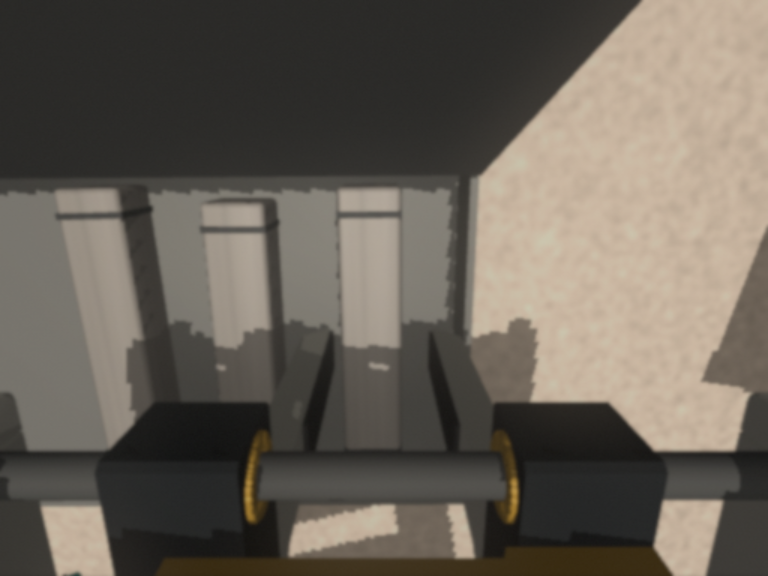

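>>> play_rows(twist=[[0,0,0],[0,0,0],[0,0,0]], travel=[[0,0.06,0],[0,0,0],[0,0,0]], grip=[0.17,0.17,0.17])

```text
time_s: 15.2
ee_pos: [0.4755, 0.2688, -0.0142]
eef_rot: [-1.571, 0.001, -2.97]
force: [0.3, -0.1, 0.3]
grip_width: 0.0388
```

```bash
python3 -c "
from h import *
st();p=ctrl.camera('wrist'); save(p,'w9')"
```

```text
t 15.2 pos [ 0.4755  0.2688 -0.0142] rot [-1.571e+00  1.000e-03 -2.970e+00] F [ 0.3 -0.1  0.3] w 0.0388 q [ 0.45  0.52  1.69 -0.    0.93  1.85]
```

View pics/w9.png

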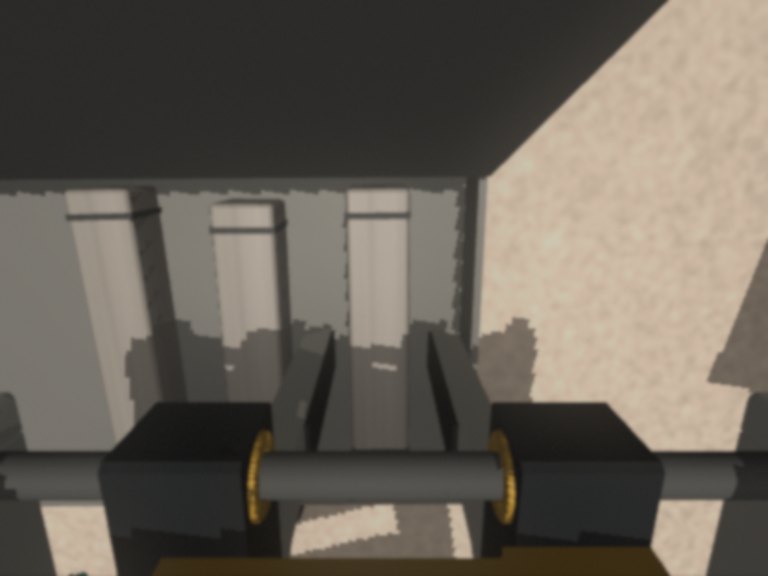

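>>> play_rows(twist=[[0,0,0],[0,0,0],[0,0,0],[0,0,0],[0,0,0],[0,0,0],[0,0,0],[0,0,0]], travel=[[0,0,-0.1],[0,0,-0.08],[0,0,0],[0,0,0],[0,0,0],[0,0,0],[0,0,0],[0,0,0]], grip=[0.17,0.17,0.17,0.95,0.95,0.95,0.95,0.95], force=55)

```text
time_s: 16.05
ee_pos: [0.4753, 0.269, -0.0235]
eef_rot: [-1.571, 0.0, -2.97]
force: [-0.1, 0.4, -0.8]
grip_width: 0.0238
```

>>> play_rows(twist=[[0,0,0],[0,0,0],[0,0,0],[0,0,0],[0,0,-0.045],[0,0,-0.044],[0,0,-0.044],[0,0,0],[0,0,0],[0,0,0],[0,0,0],[0,0,0]], travel=[[0,0,0.5],[0,0,0.9],[0,0,0.95],[0,0,0.95],[0.32,-0.83,0],[0.32,-0.83,0],[0.32,-0.83,0],[0.32,-0.83,0],[0.32,-0.83,0],[0.32,-0.83,0],[0.32,-0.83,0],[0.33,-0.82,0]], grip=[0.95,0.95,0.95,0.95,0.95,0.95,0.95,0.95,0.95,0.95,0.95,0.95])

```text
time_s: 17.25
ee_pos: [0.6036, -0.0645, 0.1407]
eef_rot: [-1.571, -0.002, 3.104]
force: [0.7, 0.5, -5.7]
grip_width: 0.0237
```

```bash
python3 -c "
from h import *
st();p=ctrl.camera('wrist'); save(p,'w10')"
```

```text
t 17.25 pos [ 0.6036 -0.0645  0.1407] rot [-1.571e+00 -2.000e-03  3.104e+00] F [ 0.7  0.5 -5.7] w 0.0237 q [-0.17  0.46  1.39 -0.    1.3   1.44]
```

View pics/w10.png

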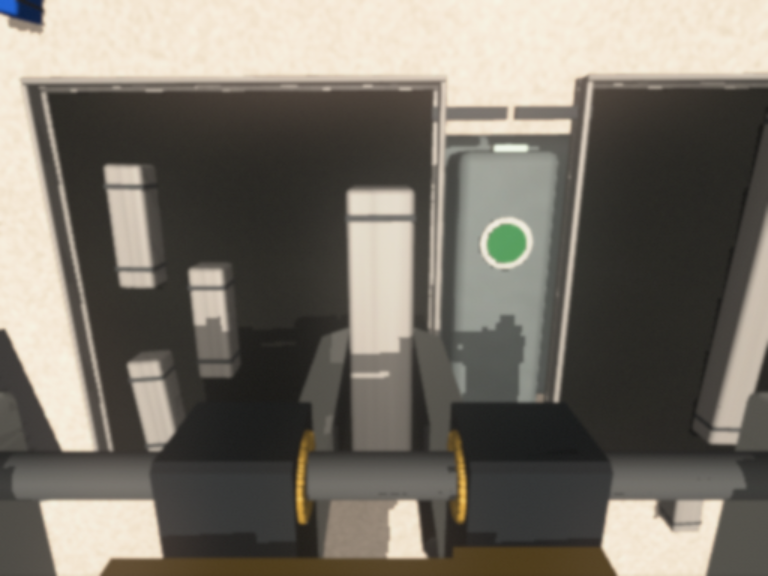

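>>> play_rows(twist=[[0,0,0],[0,0,0],[0,0,0],[0,0,0],[0,0,0],[0,0,0],[0,0,0],[0,0,0],[0,0,0],[0,0,0]], travel=[[0,0.04,-0.4],[0,0,-0.4],[0,0,-0.2],[0,0,-0.04],[0,0,0],[0,0,0],[0,0,0],[0,0,0],[0,0,0.6],[0,0,0.6]], grip=[0.95,0.95,0.95,0.95,0.95,0.38,0.38,0.38,0.38,0.3])

```text
time_s: 18.3
ee_pos: [0.6035, -0.0605, 0.1503]
eef_rot: [-1.571, -0.001, 3.104]
force: [0.8, 0.1, 0.6]
grip_width: 0.0318
```

```bash
python3 -c "
from h import *
look('w11',[('thick_1',.139),('short_a',.131)])"
```

```text
t 18.3 pos [ 0.6035 -0.0605  0.1503] rot [-1.571e+00 -1.000e-03  3.104e+00] F [0.8 0.1 0.6] w 0.0318 q [-0.16  0.45  1.38  0.    1.32  1.45]
thick_1 0.8 [379. 287.] [ 0.614  -0.0619] [0.025 0.119] -0.026 bal [0.0021 0.0652]
thick_1 0.72 [38. 11.] [0.7479 0.0845] [0.01  0.025] 1.534 bal [0.1305 0.2165]
thick_1 0.58 [676. 509.] [ 0.4771 -0.2289] [0.016 0.025] 1.533 bal [-0.1285 -0.1067]
short_a 0.86 [171. 378.] [0.5702 0.0545] [0.025 0.041] 0.088 bal [-0.046   0.1799]
short_a 0.81 [231. 314.] [0.6058 0.0189] [0.022 0.06 ] -0.043 bal [-0.0091  0.1457]
short_a 0.66 [153. 217.] [0.6546 0.0494] [0.025 0.059] -0.037 bal [0.0385 0.1779]
```

View pics/w11.png

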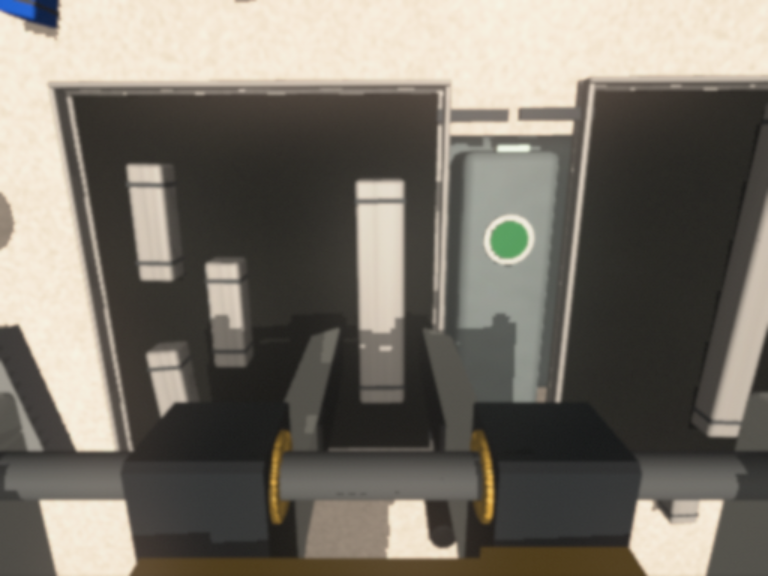

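>>> play_rows(twist=[[0,0,0],[0,0,0.067],[0,0,0.066],[0,0,0],[0,0,0],[0,0,0],[0,0,0],[0,0,0],[0,0,0],[0,0,0],[0,0,0],[0,0,0]], travel=[[0,0,0.5],[-0.285,0.756,0.3],[-0.285,0.756,0],[-0.285,0.756,0],[-0.285,0.756,0],[-0.285,0.756,0],[-0.285,0.756,0],[-0.285,0.756,0],[-0.285,0.756,0],[-0.285,0.756,0],[-0.285,0.756,0],[0,0,0]], grip=[0.17,0.17,0.17,0.17,0.17,0.17,0.17,0.17,0.17,0.17,0.17,0.17])

```text
time_s: 19.65
ee_pos: [0.4592, 0.3207, 0.1884]
eef_rot: [-1.571, -0.001, -2.966]
force: [0.1, -0.2, 0.8]
grip_width: 0.0387
```

```bash
python3 -c "
from h import *
look('w12',[('thick_1',.027)])"
```

```text
t 19.65 pos [0.4592 0.3207 0.1884] rot [-1.571e+00 -1.000e-03 -2.966e+00] F [ 0.1 -0.2  0.8] w 0.0387 q [0.54 0.31 1.47 0.   1.36 1.94]
thick_1 0.96 [323. 236.] [0.4655 0.3692] [0.026 0.121] 0.196 bal [-0.1623  0.4905]
thick_1 0.92 [381. 236.] [0.4695 0.319 ] [0.023 0.119] 0.169 bal [-0.1564  0.4405]
thick_1 0.71 [403. 442.] [0.2877 0.2806] [0.021 0.1  ] -1.396 bal [-0.3367  0.3954]
thick_1 0.71 [256. 394.] [0.3161 0.414 ] [0.02  0.048] -1.396 bal [-0.3132  0.5298]
thick_1 0.56 [ 92. 297.] [0.378  0.5559] [0.033 0.127] -0.318 bal [-0.2566  0.6739]
```

>>> play_rows(twist=[[0,0,0],[0,0,0],[0,0,0],[0,0,0],[0,0,0],[0,0,0],[0,0,0],[0,0,0]], travel=[[0,0,-0.8],[0,0,-0.8],[0,0,-0.8],[0,0,-0.8],[0,0,-0.5],[0,0,-0.3],[0,0,-0.2],[0,0,0]], grip=[0.17,0.17,0.17,0.17,0.17,0.17,0.17,0.17])

```text
time_s: 20.55
ee_pos: [0.4613, 0.3168, -0.021]
eef_rot: [-1.57, -0.001, -2.971]
force: [-0.4, 0.6, 0.6]
grip_width: 0.039
```

```bash
python3 -c "
from h import *
st();p=ctrl.camera('wrist'); save(p,'w13')"
```

```text
t 20.55 pos [ 0.4613  0.3168 -0.021 ] rot [-1.570e+00 -1.000e-03 -2.971e+00] F [-0.4  0.6  0.6] w 0.039 q [ 0.54  0.56  1.65 -0.    0.93  1.94]
```

View pics/w13.png

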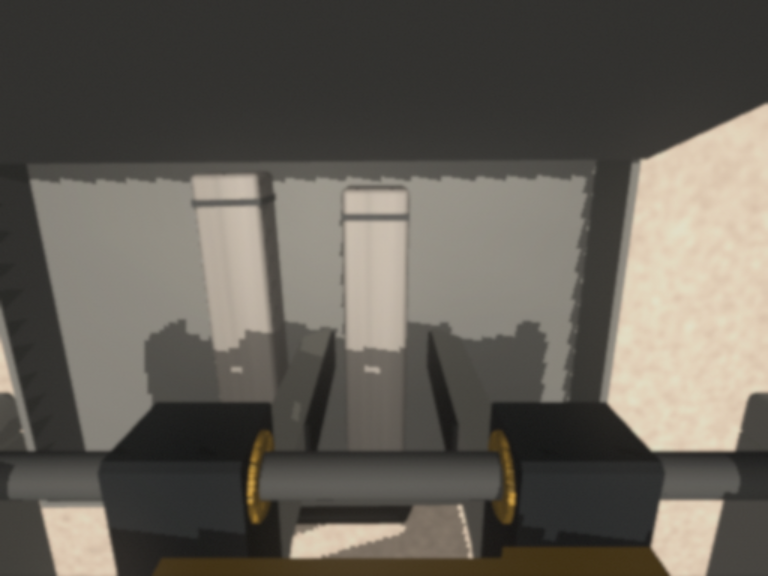

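>>> play_rows(twist=[[0,0,0],[0,0,0],[0,0,0],[0,0,0],[0,0,0],[0,0,0],[0,0,0],[0,0,0],[0,0,0]], travel=[[0,0,0],[0,0,0],[0,0,0],[0,0,0],[0,0,0.4],[0,0,0.9],[0,0,0.95],[0,0,0.95],[0,0,0.1]], grip=[0.95,0.95,0.95,0.95,0.95,0.95,0.95,0.95,0.95])

```text
time_s: 21.5
ee_pos: [0.463, 0.3185, 0.1503]
eef_rot: [-1.574, 0.008, -2.97]
force: [-0.1, 0.2, -5.7]
grip_width: 0.0236
```

>>> play_rows(twist=[[0,0,-0.045],[0,0,-0.044],[0,0,-0.044],[0,0,0],[0,0,0],[0,0,0],[0,0,0],[0,0,0],[0,0,0],[0,0,0]], travel=[[0.32,-0.74,0],[0.32,-0.74,0],[0.32,-0.74,0],[0.32,-0.74,0],[0.32,-0.74,0],[0.32,-0.74,0],[0.32,-0.74,0],[0.32,-0.74,0],[0.32,-0.74,0],[0,0,0]], grip=[0.95,0.95,0.95,0.95,0.95,0.95,0.95,0.95,0.95,0.95])

```text
time_s: 22.5
ee_pos: [0.6055, -0.0198, 0.1423]
eef_rot: [-1.57, -0.002, 3.1]
force: [0.1, 0.5, -5.1]
grip_width: 0.0231
```

```bash
python3 -c "
from h import *
look('w14',[('short_a',.131),('thick_1',.139)])"
```

```text
t 22.5 pos [ 0.6055 -0.0198  0.1423] rot [-1.57e+00 -2.00e-03  3.10e+00] F [ 0.1  0.5 -5.1] w 0.0231 q [-0.09  0.45  1.39 -0.    1.3   1.52]
short_a 0.8 [225. 225.] [0.655  0.0515] [0.023 0.058] -0.042 bal [0.0389 0.1801]
short_a 0.76 [299. 316.] [0.6059 0.0203] [0.019 0.061] -0.054 bal [-0.009   0.1471]
short_a 0.65 [237. 376.] [0.5762 0.0567] [0.023 0.031] 0.008 bal [-0.0401  0.1823]
thick_1 0.92 [461. 275.] [ 0.6169 -0.0602] [0.026 0.113] -0.018 bal [0.0049 0.067 ]
thick_1 0.68 [85. 10.] [0.7474 0.0981] [0.009 0.023] 1.53 bal [0.1295 0.23  ]
```

View pics/w14.png

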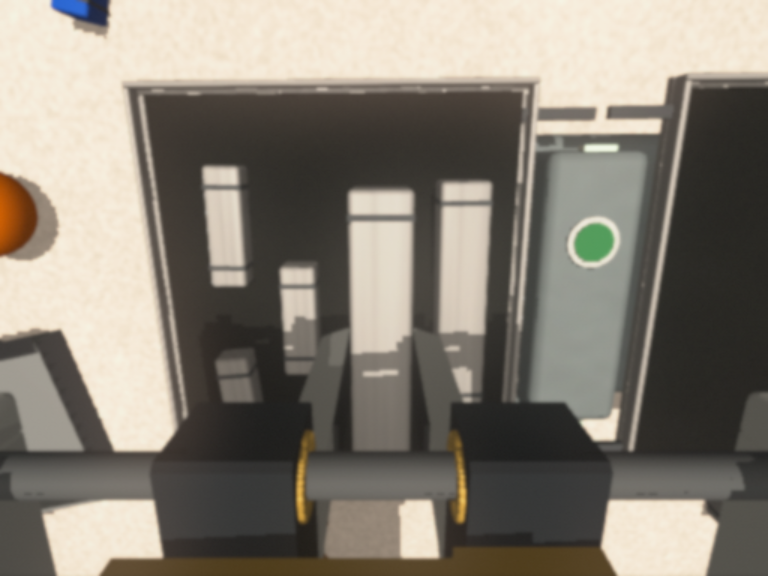

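>>> play_rows(twist=[[0,0,0],[0,0,0],[0,0,0],[0,0,0],[0,0,0],[0,0,0],[0,0,0],[0,0,0],[0,0,0],[0,0,0]], travel=[[0,0.02,-0.4],[0,0,-0.4],[0,0,-0.2],[0,0,-0.04],[0,0,0],[0,0,0],[0,0,0],[0,0,0],[0,0,0.6],[0,0,0.6]], grip=[0.95,0.95,0.95,0.95,0.95,0.38,0.38,0.38,0.38,0.3])

```text
time_s: 23.65
ee_pos: [0.605, -0.0146, 0.1533]
eef_rot: [-1.571, -0.001, 3.104]
force: [0.5, 0.0, -0.2]
grip_width: 0.0321
```

```bash
python3 -c "
from h import *
look('w15',[('thick_1',.139),('short_a',.131)])"
```

```text
t 23.65 pos [ 0.605  -0.0146  0.1533] rot [-1.571e+00 -1.000e-03  3.104e+00] F [ 0.5  0.  -0.2] w 0.0321 q [-0.08  0.44  1.38  0.    1.32  1.52]
thick_1 0.79 [102.  11.] [0.7489 0.1023] [0.011 0.024] 1.534 bal [0.1308 0.2343]
thick_1 0.68 [468. 268.] [ 0.6149 -0.0591] [0.027 0.116] -0.028 bal [0.0029 0.0681]
thick_1 0.58 [377. 285.] [ 0.6156 -0.0153] [0.024 0.118] -0.037 bal [0.002  0.1118]
thick_1 0.48 [712. 506.] [ 0.4792 -0.2081] [0.008 0.014] 0.661 bal [-0.1272 -0.0859]
short_a 0.9 [255. 371.] [0.5722 0.0564] [0.022 0.038] 0.06 bal [-0.0441  0.1819]
short_a 0.83 [306. 300.] [0.6073 0.0202] [0.02  0.057] -0.043 bal [-0.0076  0.147 ]
short_a 0.71 [696. 273.] [ 0.612  -0.1812] [0.085 0.209] 0.119 bal [ 0.0045 -0.0541]
short_a 0.6 [243. 222.] [0.6549 0.0516] [0.022 0.058] -0.05 bal [0.0388 0.1802]
```

View pics/w15.png

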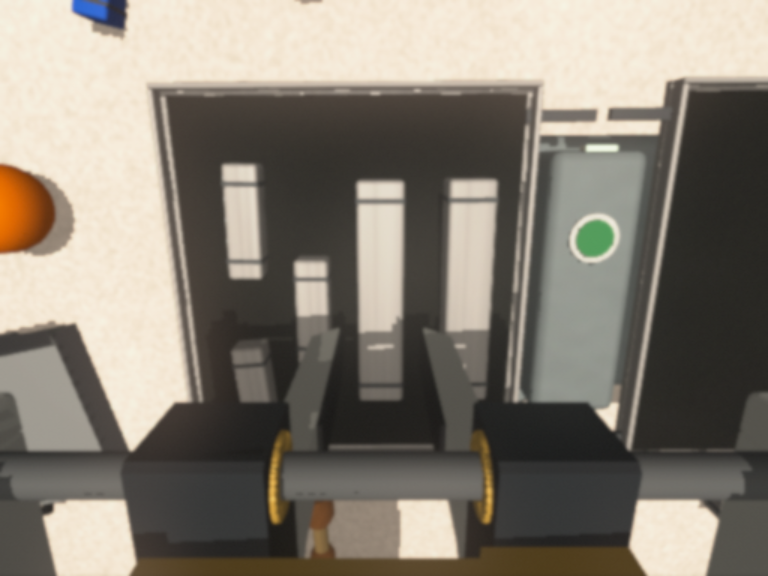

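>>> play_rows(twist=[[0,0,0],[0,0,0.067],[0,0,0.066],[0,0,0],[0,0,0],[0,0,0],[0,0,0],[0,0,0],[0,0,0],[0,0,0],[0,0,0],[0,0,0]], travel=[[0,0,0.45],[-0.294,0.764,0.3],[-0.294,0.764,0],[-0.294,0.764,0],[-0.294,0.764,0],[-0.294,0.764,0],[-0.294,0.764,0],[-0.294,0.764,0],[-0.294,0.764,0],[-0.294,0.764,0],[-0.294,0.764,0],[0,0,0]], grip=[0.17,0.17,0.17,0.17,0.17,0.17,0.17,0.17,0.17,0.17,0.17,0.17])

```text
time_s: 25.0
ee_pos: [0.456, 0.3707, 0.1887]
eef_rot: [-1.571, -0.001, -2.966]
force: [0.2, -0.6, -0.1]
grip_width: 0.0394
```

```bash
python3 -c "
from h import *
look('w16',[('thick_1',.027)])"
```

```text
t 25.0 pos [0.456  0.3707 0.1887] rot [-1.571e+00 -1.000e-03 -2.966e+00] F [ 0.2 -0.6 -0.1] w 0.0394 q [0.62 0.38 1.39 0.   1.38 2.01]
thick_1 0.95 [147. 306.] [0.3772 0.5583] [0.03  0.125] -0.319 bal [-0.2575  0.6762]
thick_1 0.9 [379. 241.] [0.466  0.3705] [0.024 0.119] 0.198 bal [-0.1618  0.4918]
```

>>> play_rows(twist=[[0,0,0],[0,0,0],[0,0,0],[0,0,0],[0,0,0],[0,0,0],[0,0,0],[0,0,0]], travel=[[0,0.03,-0.8],[0,0,-0.8],[0,0,-0.8],[0,0,-0.8],[0,0,-0.5],[0,0,-0.3],[0,0,-0.2],[0,0,0]], grip=[0.17,0.17,0.17,0.17,0.17,0.17,0.17,0.17])

```text
time_s: 25.9
ee_pos: [0.4583, 0.3683, -0.0206]
eef_rot: [-1.57, -0.001, -2.971]
force: [-0.2, 0.1, -0.4]
grip_width: 0.0385
```

```bash
python3 -c "
from h import *
st();p=ctrl.camera('wrist'); save(p,'w17')"
```

```text
t 25.9 pos [ 0.4583  0.3683 -0.0206] rot [-1.570e+00 -1.000e-03 -2.971e+00] F [-0.2  0.1 -0.4] w 0.0385 q [ 0.61  0.61  1.57 -0.    0.97  2.01]
```

View pics/w17.png

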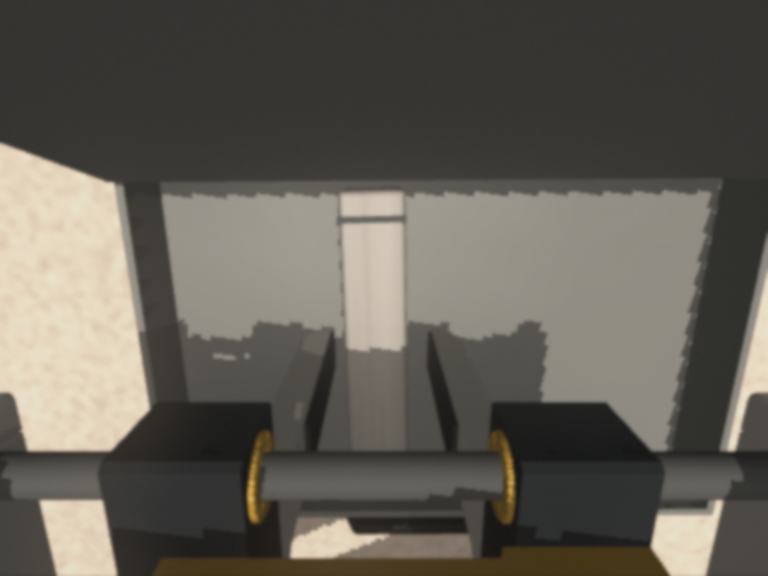

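>>> play_rows(twist=[[0,0,0],[0,0,0],[0,0,0],[0,0,0],[0,0,0],[0,0,0],[0,0,0],[0,0,0],[0,0,-0.045],[0,0,-0.044],[0,0,-0.044]], travel=[[0,0,0],[0,0,0],[0,0,0],[0,0,0],[0,0,0.4],[0,0,0.9],[0,0,0.95],[0,0,1.0],[0.2,-0.82,0.1],[0.2,-0.82,0],[0.2,-0.82,0]], grip=[0.95,0.95,0.95,0.95,0.95,0.95,0.95,0.95,0.95,0.95,0.95])

```text
time_s: 27.05
ee_pos: [0.4878, 0.2444, 0.1473]
eef_rot: [-1.57, -0.0, 3.102]
force: [0.6, -0.5, -5.5]
grip_width: 0.0233
```

>>> play_rows(twist=[[0,0,0],[0,0,0],[0,0,0],[0,0,0],[0,0,0],[0,0,0],[0,0,0],[0,0,0],[0,0,0],[0,0,0],[0,0,0],[0,0,0]], travel=[[0.2,-0.82,0],[0.2,-0.82,0],[0.2,-0.82,0],[0.2,-0.82,0],[0.2,-0.82,0],[0.2,-0.82,0],[0.2,-0.82,0],[0.2,-0.82,0],[0.2,-0.82,0],[0.2,-0.82,0],[0.2,-0.82,0],[0,0,0]], grip=[0.95,0.95,0.95,0.95,0.95,0.95,0.95,0.95,0.95,0.95,0.95,0.95])

```text
time_s: 28.25
ee_pos: [0.5978, -0.2095, 0.1462]
eef_rot: [-1.57, -0.002, 3.1]
force: [0.4, 0.5, -5.3]
grip_width: 0.0233
```

```bash
python3 -c "
from h import *
look('w18',[('long_bar',.131)])"
```

```text
t 28.25 pos [ 0.5978 -0.2095  0.1462] rot [-1.57e+00 -2.00e-03  3.10e+00] F [ 0.4  0.5 -5.3] w 0.0233 q [-0.39  0.51  1.3  -0.    1.34  1.22]
long_bar 0.71 [473. 236.] [ 0.6239 -0.2589] [0.02  0.155] -0.067 bal [ 0.0193 -0.1313]
long_bar 0.6 [118. 210.] [ 0.6179 -0.0694] [0.098 0.206] -0.205 bal [0.0063 0.0579]
```

View pics/w18.png

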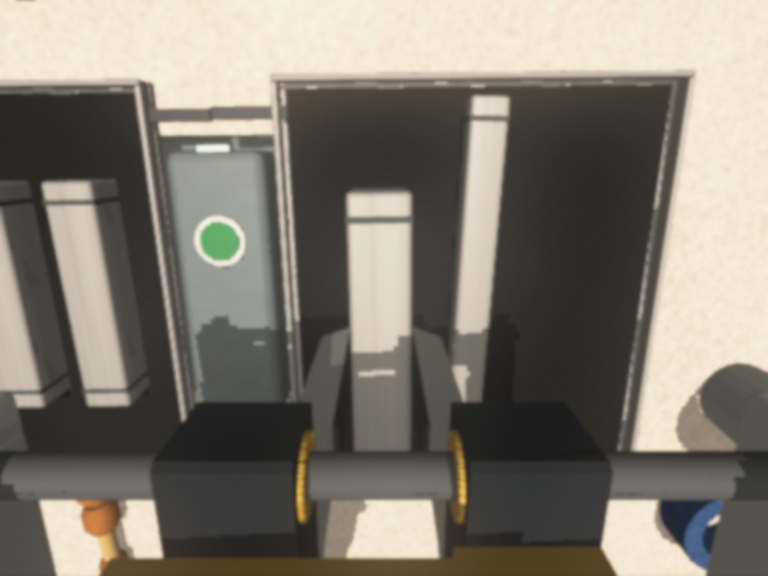

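>>> play_rows(twist=[[0,0,0],[0,0,0],[0,0,0],[0,0,0],[0,0,0],[0,0,0],[0,0,0],[0,0,0],[0,0,0],[0,0,0]], travel=[[0,0.04,-0.4],[0,0,-0.4],[0,0,-0.25],[0,0,-0.06],[0,0,0],[0,0,0],[0,0,0],[0,0,0],[0,0,0.6],[0,0,0.8]], grip=[0.95,0.95,0.95,0.95,0.95,0.34,0.34,0.34,0.34,0.3])

```text
time_s: 29.35
ee_pos: [0.5974, -0.2028, 0.1613]
eef_rot: [-1.572, -0.003, 3.104]
force: [-0.7, 0.6, 1.0]
grip_width: 0.0328
```

>>> play_rows(twist=[[0,0,0],[0,0,0],[0,0,0],[0,0,0],[0,0,0],[0,0,0],[0,0,0]], travel=[[-0.63,-0.37,0.2],[-0.63,-0.37,0.2],[-0.63,-0.37,0],[-0.63,-0.37,0],[-0.63,-0.37,0],[-0.63,-0.37,0],[0,0,0]], grip=[0.0,0.0,0.0,0.0,0.0,0.0,0.0])

```text
time_s: 30.05
ee_pos: [0.4068, -0.3159, 0.1826]
eef_rot: [-1.57, 0.0, 3.101]
force: [0.9, 1.1, -0.2]
grip_width: 0.0465
```

```bash
python3 -c "
from h import *
look('w19',[('thick_5',.024)])"
```

```text
t 30.05 pos [ 0.4068 -0.3159  0.1826] rot [-1.57   0.     3.101] F [ 0.9  1.1 -0.2] w 0.0465 q [-0.73  0.21  1.61 -0.    1.32  0.88]
thick_5 0.8 [144.  24.] [ 0.5848 -0.1525] [0.034 0.048] 1.531 bal [-0.0237 -0.0264]
thick_5 0.65 [384. 243.] [ 0.4175 -0.3219] [0.026 0.121] 0.0 bal [-0.1847 -0.2019]
```

View pics/w19.png

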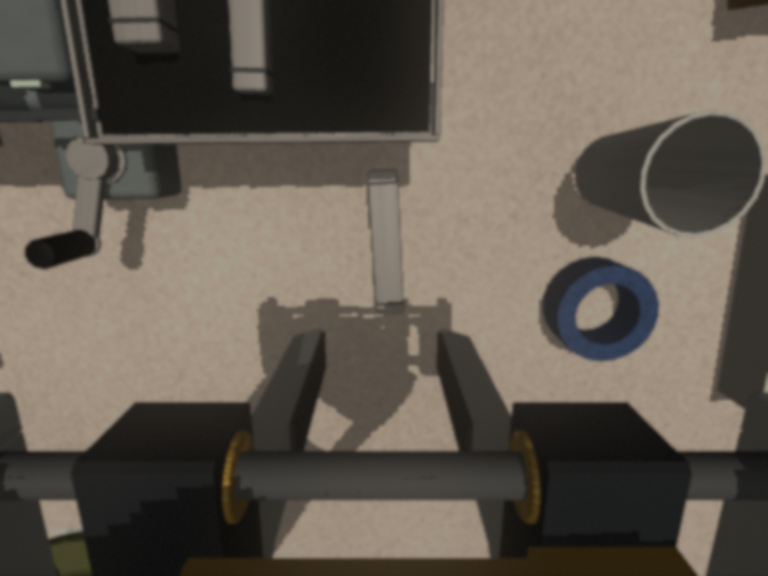

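>>> play_rows(twist=[[0,0,0.038],[0,0,0],[0,0,0],[0,0,0],[0,0,0],[0,0,0],[0,0,0]], travel=[[0,-0.11,-0.8],[0,0,-0.8],[0,0,-0.8],[0,0,-0.8],[0,0,-0.5],[0,0,-0.3],[0,0,0]], grip=[0.1,0.1,0.1,0.1,0.1,0.1,0.1])

```text
time_s: 30.85
ee_pos: [0.4092, -0.3182, -0.0201]
eef_rot: [-1.573, -0.003, -3.118]
force: [-0.4, 0.8, 0.5]
grip_width: 0.0422
```

```bash
python3 -c "
from h import *
st();p=ctrl.camera('wrist'); save(p,'w20')"
```

```text
t 30.85 pos [ 0.4092 -0.3182 -0.0201] rot [-1.573e+00 -3.000e-03 -3.118e+00] F [-0.4  0.8  0.5] w 0.0422 q [-0.73  0.48  1.77  0.    0.89  0.82]
```

View pics/w20.png

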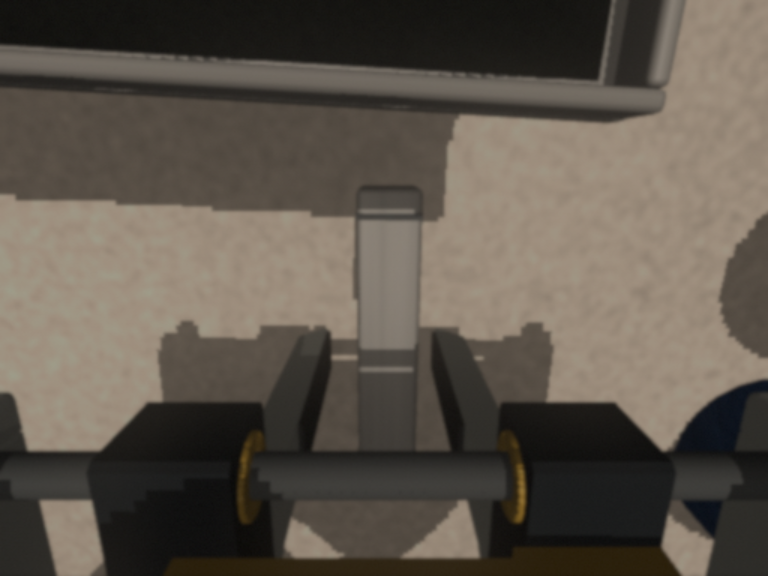

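>>> play_rows(twist=[[0,0,0],[0,0,0],[0,0,0],[0,0,0],[0,0,0],[0,0,0],[0,0,0],[0,0,0],[0,0,0],[0,0,0]], travel=[[0,-0.02,-0.1],[0,0,0],[0,0,0],[0,0,0],[0,0,0],[0,0,0.4],[0,0,0.9],[0,0,0.95],[0,0,0.95],[0,0,0.25]], grip=[0.1,0.95,0.95,0.95,0.95,0.95,0.95,0.95,0.95,0.95])

```text
time_s: 31.9
ee_pos: [0.4104, -0.3216, 0.154]
eef_rot: [-1.566, 0.005, -3.119]
force: [0.8, 0.1, -6.2]
grip_width: 0.0236
```

>>> play_rows(twist=[[0,0,-0.038],[0,0,0],[0,0,0],[0,0,0],[0,0,0],[0,0,0]], travel=[[0.74,0.04,0],[0.74,0.04,0],[0.74,0.04,0],[0.74,0.04,0],[0.73,0.04,0],[0,0,0]], grip=[0.95,0.95,0.95,0.95,0.95,0.95])

```text
time_s: 32.5
ee_pos: [0.5959, -0.309, 0.1454]
eef_rot: [-1.573, -0.003, 3.107]
force: [-0.3, 0.1, -5.3]
grip_width: 0.0236
```

```bash
python3 -c "
from h import *
look('w21',[('long_bar',.131),('thick_1',.139)])"
```

```text
t 32.5 pos [ 0.5959 -0.309   0.1454] rot [-1.573e+00 -3.000e-03  3.107e+00] F [-0.3  0.1 -5.3] w 0.0236 q [-0.53  0.6   1.16  0.    1.39  1.07]
long_bar 0.98 [279. 243.] [ 0.6254 -0.2599] [0.021 0.153] -0.063 bal [ 0.0208 -0.1322]
thick_1 0.91 [378. 312.] [ 0.5915 -0.3096] [0.033 0.143] -0.036 bal [-0.0112 -0.1831]
thick_1 0.71 [170. 297.] [ 0.6048 -0.2062] [0.034 0.123] -0.026 bal [-0.0018 -0.0793]
```

View pics/w21.png

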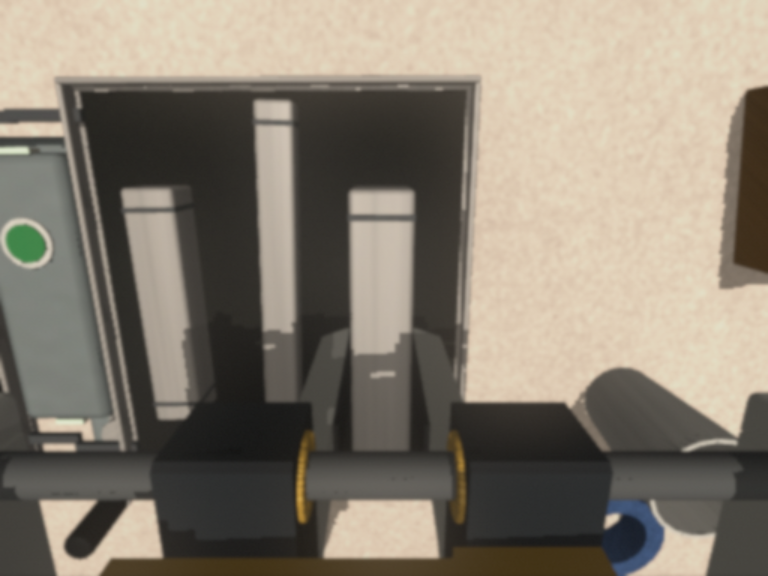

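>>> play_rows(twist=[[0,0,0],[0,0,0],[0,0,0],[0,0,0],[0,0,0]], travel=[[0,0,-0.4],[0,0,-0.4],[0,0,-0.17],[0,0,0],[0,0,0]], grip=[0.95,0.95,0.95,0.95,0.95])

```text
time_s: 33.15
ee_pos: [0.5937, -0.3109, 0.1019]
eef_rot: [-1.57, 0.001, 3.104]
force: [-0.2, -1.0, -4.8]
grip_width: 0.0237
```

>>> play_rows(twist=[[0,0,0],[0,0,0],[0,0,0],[0,0,0],[0,0,0],[0,0,0],[0,0,0],[0,0,0]], travel=[[0,0,-0.16],[0,0,0],[0,0,0],[0,0,0],[0,0,0],[0,0,0],[0,0,0.7],[0,0,0.8]], grip=[0.95,0.95,0.95,0.36,0.36,0.36,0.34,0.3])

```text
time_s: 33.95
ee_pos: [0.5931, -0.3102, 0.1676]
eef_rot: [-1.572, -0.003, 3.104]
force: [-0.1, -0.2, 0.6]
grip_width: 0.0328
```

```bash
python3 -c "
from h import *
look('w22',[('long_bar',.131),('thick_1',.139)])"
```

```text
t 33.95 pos [ 0.5931 -0.3102  0.1676] rot [-1.572e+00 -3.000e-03  3.104e+00] F [-0.1 -0.2  0.6] w 0.0328 q [-0.54  0.58  1.14  0.    1.42  1.07]
long_bar 0.71 [286. 231.] [ 0.6174 -0.2603] [0.021 0.169] -0.066 bal [ 0.0128 -0.1329]
thick_1 0.91 [192. 281.] [ 0.6061 -0.2078] [0.032 0.119] -0.025 bal [-0.0004 -0.0809]
thick_1 0.61 [380. 281.] [ 0.6027 -0.3122] [0.024 0.118] -0.041 bal [ 1.000e-04 -1.853e-01]
```

View pics/w22.png

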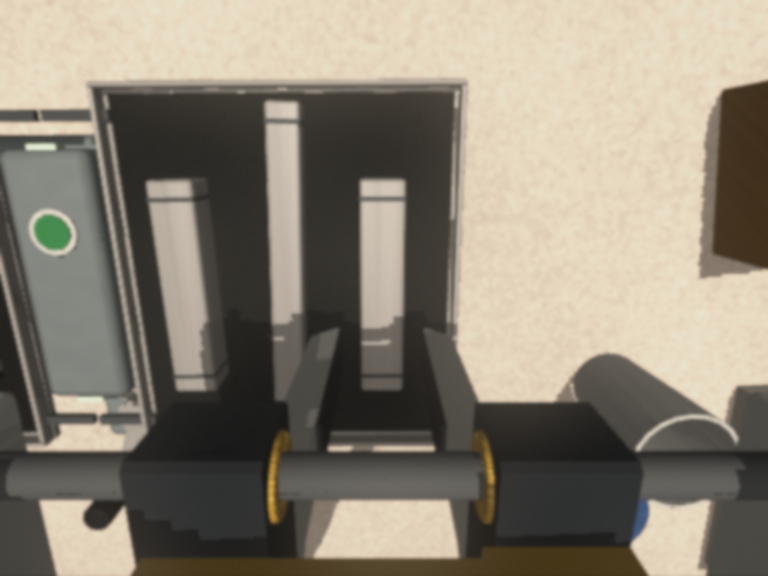

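>>> play_rows(twist=[[0,0,0],[0,0,0],[0,0,0],[0,0,0],[0,0,0],[0,0,0],[0,0,0],[0,0,0],[0,0,0]], travel=[[-0.398,0.661,0.1],[-0.398,0.661,0],[-0.398,0.661,0],[-0.398,0.661,0],[-0.398,0.661,0],[-0.398,0.661,0],[-0.398,0.661,0],[0,0,0],[0,0,0]], grip=[0.1,0.1,0.1,0.1,0.1,0.1,0.1,0.1,0.1])

```text
time_s: 35.0
ee_pos: [0.4543, -0.0789, 0.1726]
eef_rot: [-1.571, -0.0, 3.106]
force: [0.8, -0.6, -0.3]
grip_width: 0.0422
```

```bash
python3 -c "
from h import *
o=st();p=ctrl.camera('wrist'); save(p,'w23')
for n in ('lever_knob','lever_pivot'):
  for d in ctrl.boxes_of(n,p): print(n,d, atz(p,d['point'],.1))
print(proj(p,[[.4538,-.0787,.116],[.4538,-.0787,.1],[.4946,-.1227,.1]])*1.5)
"
```

```text
t 35.0 pos [ 0.4543 -0.0789  0.1726] rot [-1.571 -0.     3.106] F [ 0.8 -0.6 -0.3] w 0.0422 q [-0.25  0.1   1.76 -0.    1.28  1.36]
lever_knob {'point': [283.6, 172.0], 'confidence': 0.61} [ 0.4714874  -0.10907925  0.1       ]
lever_pivot {'point': [287.1, 166.9], 'confidence': 0.7} [ 0.47627826 -0.11242966  0.1       ]
[[378.30633903 293.65823046]
 [378.40396333 286.63880451]
 [447.05732342 220.59456103]]
```

View pics/w23.png

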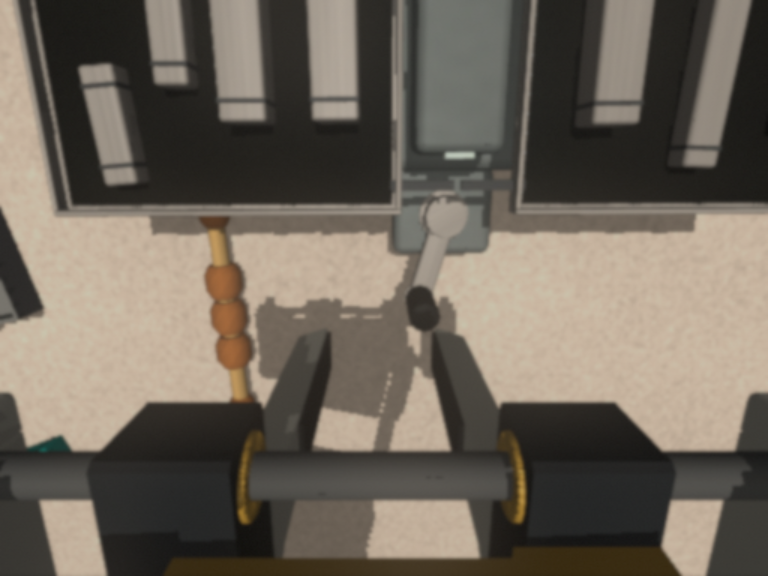

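```bash
python3 -c "
from h import *
p=ctrl.camera('wrist')
for uv,z in (((424,318),.116),((445,215),.08),((421,295),.1)):
  print(atz(p,(uv[0]/1.5,uv[1]/1.5),z))
P=np.array([.4946,-.1227])
for a in (0,20,30,45,60,90):
  t=np.radians(132.9+a); print(a,P+.06*np.array([np.cos(t),np.sin(t)]),proj(p,[[*(P+.06*np.array([np.cos(t),np.sin(t)])),z] for z in (.1,.116)]).ravel()*1.5)
"
```

```text
[ 0.43746561 -0.10725934  0.116     ]
[ 0.49596696 -0.12518669  0.08      ]
[ 0.44754526 -0.10693186  0.1       ]
0 [ 0.45375675 -0.07874743] [377.00206675 287.34938498 376.82329129 294.42105486]
20 [ 0.44118723 -0.09536731] [403.33975667 305.02798224 404.60943426 312.99057544]
30 [ 0.43725242 -0.10505758] [418.3536091  310.2342467  420.44074825 318.45487654]
45 [ 0.4346403  -0.12050138] [442.0710403  313.1712728  445.44972274 321.53635454]
60 [ 0.43611433 -0.13609501] [466.00287201 310.16028414 470.69775738 318.37644095]
90 [ 0.45064743 -0.16354325] [509.01004095 287.147595   516.16285856 294.207044  ]
```

>>> play_rows(twist=[[0,0,0],[0,0,0],[0,0,0],[0,0,0],[0,0,0],[0,0,0],[0,0,0]], travel=[[-0.33,-0.55,0],[0,0,-0.7],[0,0,-0.7],[0,0,-0.6],[0,0,-0.3],[0,0,0],[0,0,0]], grip=[0.1,0.1,0.1,0.1,0.1,0.4,0.4], force=10)

```text
time_s: 35.9
ee_pos: [0.4382, -0.1072, 0.0583]
eef_rot: [-1.571, -0.0, 3.104]
force: [-0.9, -0.4, 0.5]
grip_width: 0.03
```

```bash
python3 -c "
from h import *
o=st();p=ctrl.camera('wrist'); save(p,'w24')"
```

```text
t 35.9 pos [ 0.4382 -0.1072  0.0583] rot [-1.571 -0.     3.104] F [-0.9 -0.4  0.5] w 0.03 q [-0.32  0.22  1.91 -0.    1.    1.29]
```

View pics/w24.png

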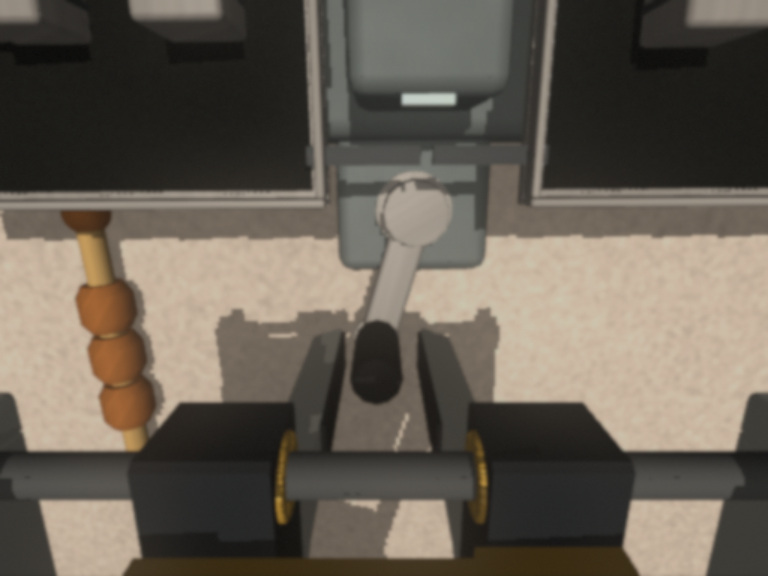

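>>> play_rows(twist=[[0,0,0],[0,0,0],[0,0,0],[0,0,0],[0,0,0],[0,0,0],[0,0,0],[0,0,0],[0,0,0],[0,0,0]], travel=[[-0.045,-0.175,0],[-0.025,-0.175,0],[0.01,-0.155,0],[0.02,-0.155,0],[0.05,-0.148,0],[0.06,-0.148,0],[0.09,-0.142,0],[0.1,-0.142,0],[0.04,-0.03,0],[0,0,0]], grip=[0.4,0.4,0.4,0.4,0.4,0.4,0.4,0.4,0.4,0.4])

```text
time_s: 36.95
ee_pos: [0.4527, -0.1694, 0.0576]
eef_rot: [-1.573, -0.002, 3.104]
force: [-5.2, 10.8, 3.4]
grip_width: 0.0285
```

```bash
python3 -c "
from h import *
o=st();p=ctrl.camera('wrist'); save(p,'w25')"
```

```text
t 36.95 pos [ 0.4527 -0.1694  0.0576] rot [-1.573e+00 -2.000e-03  3.104e+00] F [-5.2 10.8  3.4] w 0.0285 q [-0.43  0.29  1.83  0.    1.02  1.17]
```

View pics/w25.png

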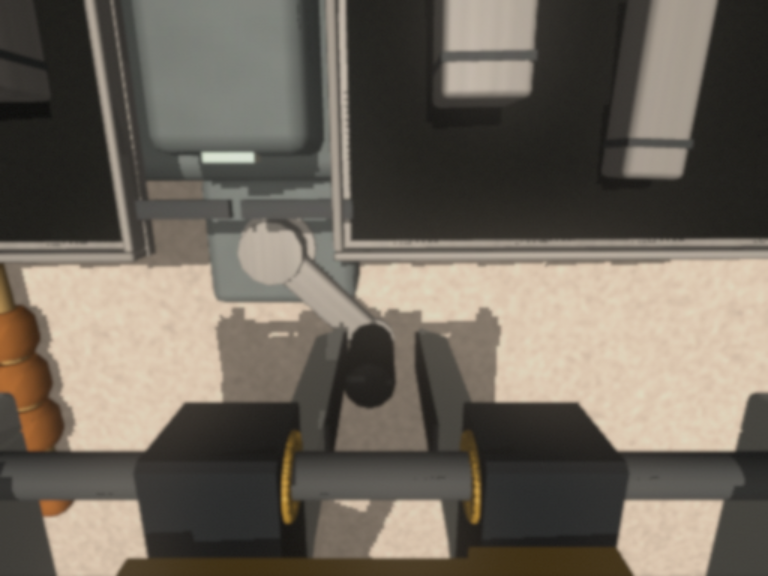

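>>> play_rows(twist=[[0,0,0],[0,0,0],[0,0,0],[0,0,0],[0,0,0],[0,0,0],[0,0,0],[0,0,0],[0,0,0],[0,0,0],[0,0,0],[0,0,0]], travel=[[-0.06,0.09,0],[0,0,0],[0,0,0.4],[0,0,0.8],[0,0,0.8],[-0.5,0,0.3],[-0.5,0,0],[0,0,0],[0,0,0],[0,0,0],[0,0,0],[0,0,0]], grip=[0.3,0.2,0.2,0.2,0.2,0.2,0.2,0.2,0.2,0.2,0.2,0.2])

```text
time_s: 38.2
ee_pos: [0.4002, -0.1657, 0.1727]
eef_rot: [-1.571, -0.001, 3.105]
force: [-0.3, -0.2, -0.2]
grip_width: 0.0375
```

>>> play_rows(twist=[[0,0,0],[0,0,0],[0,0,0],[0,0,0],[0,0,0],[0,0,0],[0,0,0],[0,0,0],[0,0,0],[0,0,0],[0,0,0],[0,0,0]], travel=[[0,0,0],[0,0,0],[0,0,0],[0,0,0],[0,0,0],[0,0,0],[0,0,0],[0,0,0],[0,0,0],[0,0,0],[0,0,0],[0,0,0]], grip=[0.2,0.2,0.2,0.2,0.2,0.2,0.2,0.2,0.2,0.2,0.2,0.2])

```text
time_s: 39.4
ee_pos: [0.3999, -0.1657, 0.1729]
eef_rot: [-1.571, 0.0, 3.104]
force: [-0.1, -0.2, -0.2]
grip_width: 0.0374
```

```bash
python3 -c "
from h import *
o=st();p=ctrl.camera('wrist'); save(p,'w26'); q=ctrl.camera('scene')
im=cv2.cvtColor(q['img'],4); cv2.imwrite('pics/s26.png',cv2.resize(im[120:250,130:290],None,fx=5,fy=4.6,interpolation=2))
r=ctrl.camera('top'); save(r,'t26')
"
```

```text
t 39.4 pos [ 0.3999 -0.1657  0.1729] rot [-1.571  0.     3.104] F [-0.1 -0.2 -0.2] w 0.0374 q [-0.48  0.04  1.83  0.    1.27  1.13]
```

View pics/w26.png

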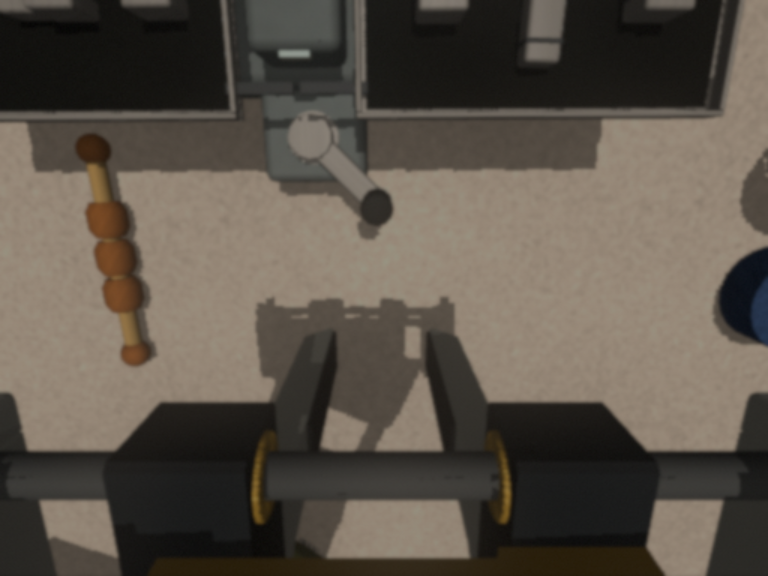

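View pics/s26.png

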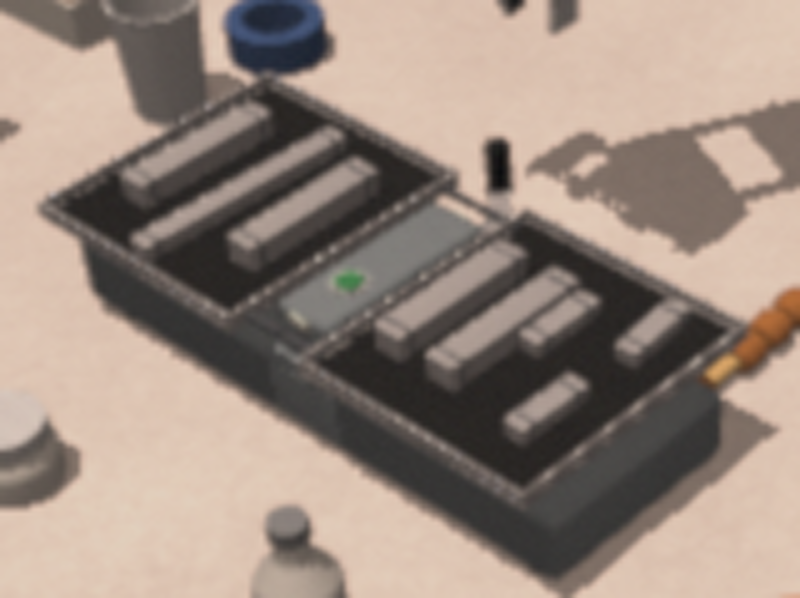

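View pics/t26.png

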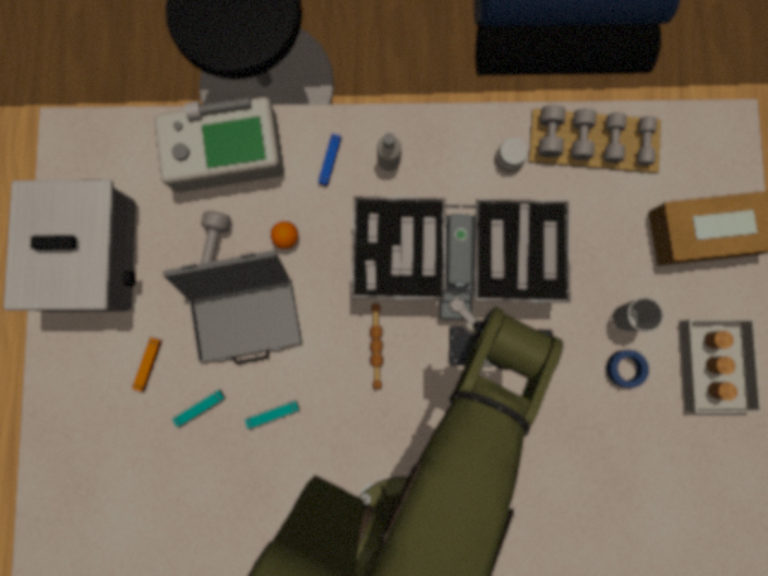

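```bash
python3 -c "
from h import *
q=ctrl.camera('scene'); a=cv2.resize(cv2.cvtColor(q['img'],4),None,fx=1.5,fy=1.5); b=cv2.imread('pics/s3.png')
g=lambda x:cv2.cvtColor(x,6).astype(np.float32)
a,b=g(a),g(b)
# left pan right/far rims (x1.5 px), right pan rims, static ref
for n,(x0,y0,x1,y1) in dict(Lnear=(300,300,380,345),Lcorner=(330,310,400,345),Rleft=(204,225,250,290),Rcorner=(205,230,240,262),Rnear=(225,250,275,285),refknobs=(120,220,200,340),ref2=(270,350,310,410)).items():
    A,B=a[y0:y1,x0:x1],b[y0:y1,x0:x1]; w=cv2.createHanningWindow(A.shape[::-1],5)
    print(n,cv2.phaseCorrelate(B,A,w))
"
```

```text
Lnear ((-0.31580757877076593, 0.7704983758638981), 0.521724390718672)
Lcorner ((-0.17956044784517644, 0.3837261793651052), 0.7242048997202037)
Rleft ((-0.009110168161775789, -0.273023392335503), 1.0581678582562342)
Rcorner ((-0.10054726217715171, -0.5854044640685139), 1.011463640878598)
Rnear ((0.12694450992082906, -0.11009126733346619), 0.9614930462837219)
refknobs ((0.02470725658195505, 0.0765028421634284), 1.113597016731898)
ref2 ((-0.03611565722437504, 0.16462546672842748), 1.0611955042680103)
```

```bash
python3 -c "
from h import *
q=ctrl.camera('scene'); 
acc=np.mean([ctrl.camera('scene')['img'].astype(np.float32) for _ in range(4)],0)
np.save('free.npy',acc)
a=cv2.resize(cv2.cvtColor(acc.astype(np.uint8),4),None,fx=1.5,fy=1.5); b=cv2.imread('pics/s3.png')
g=lambda x:cv2.cvtColor(x,6).astype(np.float32)
a,b=g(a),g(b)
for n,bx,by in (('Lfl',-.105,.225),('Lbl',.105,.225),('Lbr',.105,.035),('Rbl',.105,-.035),('Rbr',.105,-.225)):
    c=proj(q,[[*b2w(bx,by),.125],[*b2w(bx,by),.131]])*1.5; s=c[1,1]-c[0,1]
    x,y=(c[0]+[2,3]).astype(int); r=14
    A,B=a[y-r:y+r,x-r:x+r],b[y-r:y+r,x-r:x+r]; w=cv2.createHanningWindow(A.shape[::-1],5)
    d,cf=cv2.phaseCorrelate(B,A,w); print(n,(x,y),np.round(d,2),round(cf,2),'up mm',round(d[1]/s*6,2))
st()
"
```

```text
Lfl (np.int64(419), np.int64(287)) [-0.13  0.2 ] 1.0 up mm -0.58
Lbl (np.int64(352), np.int64(342)) [0.16 0.34] 1.15 up mm -0.99
Lbr (np.int64(286), np.int64(298)) [0.31 0.01] 0.97 up mm -0.02
Rbl (np.int64(264), np.int64(284)) [ 0.24 -0.32] 0.91 up mm 0.93
Rbr (np.int64(209), np.int64(247)) [-0.05 -0.44] 1.04 up mm 1.31
t 39.85 pos [ 0.3999 -0.1657  0.1729] rot [-1.571  0.     3.104] F [ 0.1  0.2 -0.3] w 0.0377 q [-0.48  0.04  1.83  0.    1.27  1.13]
```

>>> play_rows(twist=[[0,0,0],[0,0,0],[0,0,0],[0,0,0],[0,0,0],[0,0,0],[0,0,0],[0,0,0],[0,0,0],[0,0,0],[0,0,0]], travel=[[0,0,0],[0,0,0],[0,0,0],[0,0,0],[0,0,0],[0,0,0],[0,0,0],[0,0,0],[0.5,0.02,0],[0.52,0.02,0],[0,0,0]], grip=[0.1,0.1,0.1,0.1,0.1,0.1,0.1,0.1,0.1,0.1,0.1])

```text
time_s: 40.95
ee_pos: [0.4526, -0.1636, 0.1726]
eef_rot: [-1.571, -0.0, 3.105]
force: [-0.5, 0.0, 0.6]
grip_width: 0.0422
```

>>> play_rows(twist=[[0,0,0],[0,0,0],[0,0,0],[0,0,0],[0,0,0],[0,0,0]], travel=[[0,0,-0.7],[0,0,-0.7],[0,0,-0.6],[0,0,-0.3],[0,0,0],[0,0,0]], grip=[0.1,0.1,0.1,0.1,0.4,0.4])

```text
time_s: 41.55
ee_pos: [0.4509, -0.1639, 0.0586]
eef_rot: [-1.571, 0.0, 3.104]
force: [-0.5, 0.2, -0.9]
grip_width: 0.0302
```

```bash
python3 -c "
from h import *
o=st();p=ctrl.camera('wrist'); save(p,'w27')"
```

```text
t 41.55 pos [ 0.4509 -0.1639  0.0586] rot [-1.571  0.     3.104] F [-0.5  0.2 -0.9] w 0.0302 q [-0.42  0.28  1.84  0.    1.02  1.18]
```

View pics/w27.png

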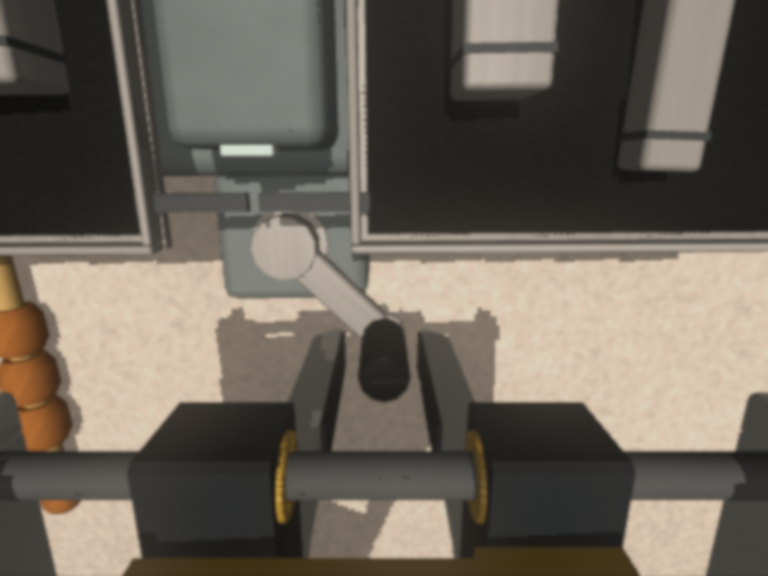

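>>> play_rows(twist=[[0,0,0],[0,0,0],[0,0,0],[0,0,0],[0,0,0],[0,0,0],[0,0,0],[0,0,0],[0,0,0],[0,0,0],[0,0,0],[0,0,0]], travel=[[-0.1,0.176,0],[-0.086,0.176,0],[-0.066,0.148,0],[-0.046,0.148,0],[-0.024,0.155,0],[-0.004,0.155,0],[0.016,0.155,0],[0.036,0.155,0],[0.056,0.142,0],[0.076,0.142,0],[0.095,0.121,0],[0.105,0.121,0]], grip=[0.4,0.4,0.4,0.4,0.4,0.4,0.4,0.4,0.4,0.4,0.4,0.4])

```text
time_s: 42.8
ee_pos: [0.4538, -0.0741, 0.058]
eef_rot: [-1.57, -0.001, 3.105]
force: [-14.4, -19.4, 4.7]
grip_width: 0.031
```

>>> play_rows(twist=[[0,0,0],[0,0,0],[0,0,0]], travel=[[0.04,0.06,0],[0,0,0],[0,0,0]], grip=[0.4,0.4,0.4])

```text
time_s: 43.1
ee_pos: [0.4553, -0.0725, 0.0578]
eef_rot: [-1.568, -0.002, 3.105]
force: [-10.1, -20.9, 2.6]
grip_width: 0.0345
```

```bash
python3 -c "
from h import *
o=st();p=ctrl.camera('wrist'); save(p,'w28')"
```

```text
t 43.1 pos [ 0.4553 -0.0725  0.0578] rot [-1.568e+00 -2.000e-03  3.105e+00] F [-10.1 -20.9   2.6] w 0.0345 q [-0.24  0.25  1.89 -0.    1.01  1.37]
```

View pics/w28.png

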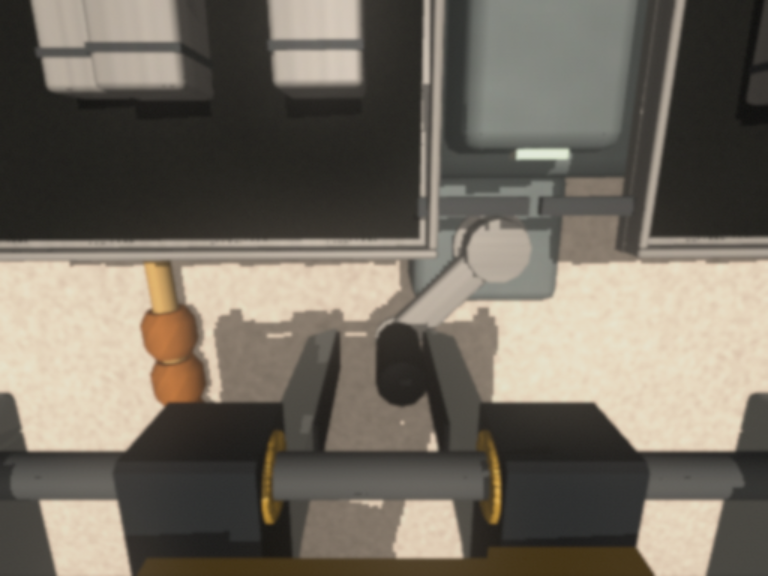

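>>> play_rows(twist=[[0,0,0],[0,0,0],[0,0,0],[0,0,0],[0,0,0],[0,0,0],[0,0,0],[0,0,0],[0,0,0],[0,0,0]], travel=[[-0.03,-0.06,0],[0,-0.03,0],[0,0,0],[0,0,0.4],[0,0,0.8],[0,0,0.8],[-0.5,0,0.5],[-0.5,0,0],[0,0,0],[0,0,0]], grip=[0.3,0.1,0.1,0.1,0.1,0.1,0.1,0.1,0.1,0.1])

```text
time_s: 44.15
ee_pos: [0.4047, -0.0753, 0.1832]
eef_rot: [-1.571, 0.001, 3.104]
force: [-0.0, -0.6, 0.2]
grip_width: 0.0423
```

```bash
python3 -c "
from h import *
o=st();p=ctrl.camera('wrist'); save(p,'w29'); q=ctrl.camera('scene')
im=cv2.cvtColor(q['img'],4); cv2.imwrite('pics/s29.png',cv2.resize(im[120:250,130:290],None,fx=5,fy=4.6,interpolation=2))
g=lambda x:cv2.cvtColor(cv2.resize(x,None,fx=1.5,fy=1.5),7).astype(np.float32)
b=g(np.mean([ctrl.camera('scene')['img'].astype(np.float32) for _ in range(4)],0).astype(np.uint8)); a=g(np.load('free.npy').astype(np.uint8))
for n,bx,by in (('Lfl',-.105,.225),('Lbl',.105,.225),('Lbr',.105,.035),('Rbl',.105,-.035),('Rbr',.105,-.225)):
    c=proj(q,[[*b2w(bx,by),.125],[*b2w(bx,by),.131]])*1.5; s=c[1,1]-c[0,1]
    x,y=(c[0]+[2,3]).astype(int); r=14
    A,B=a[y-r:y+r,x-r:x+r],b[y-r:y+r,x-r:x+r]; w=cv2.createHanningWindow(A.shape[::-1],5)
    d,cf=cv2.phaseCorrelate(B,A,w); print(n,np.round(d,2),'free minus locked, up mm',round(d[1]/s*6,2))
P=np.array([.4946,-.1227])
for t in (0,10,20): T=np.radians(132.9+t); print(t,proj(p,[[*(P+.06*np.array([np.cos(T),np.sin(T)])),.116]])*1.5)
"
```

```text
t 44.15 pos [ 0.4047 -0.0753  0.1832] rot [-1.571e+00  1.000e-03  3.104e+00] F [-0.  -0.6  0.2] w 0.0423 q [-0.27 -0.02  1.87  0.    1.3   1.33]
Lfl [-0.06  0.16] free minus locked, up mm -0.47
Lbl [0.06 0.33] free minus locked, up mm -0.97
Lbr [0.41 0.11] free minus locked, up mm -0.32
Rbl [ 0.45 -0.43] free minus locked, up mm 1.27
Rbr [-0.15 -0.12] free minus locked, up mm 0.35
0 [[381.33213407 209.76577078]]
10 [[394.54288226 220.93420711]]
20 [[409.33723916 229.51996113]]
```

View pics/w29.png

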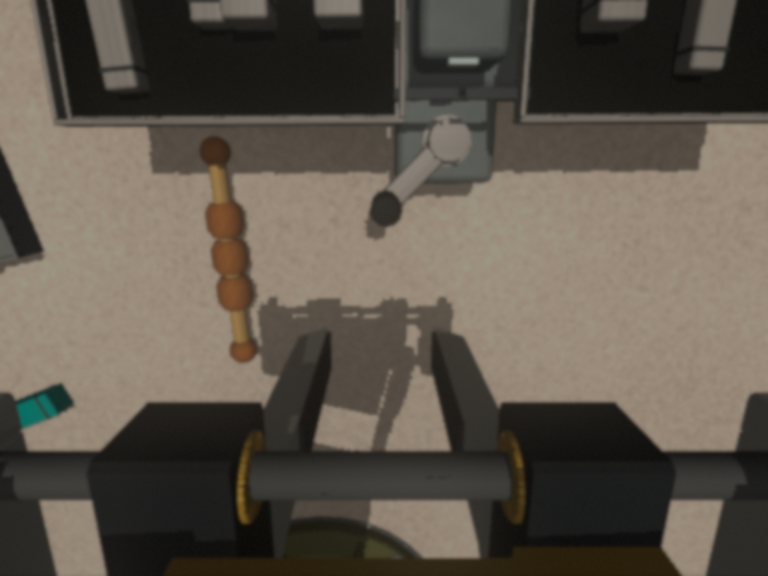

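View pics/s29.png

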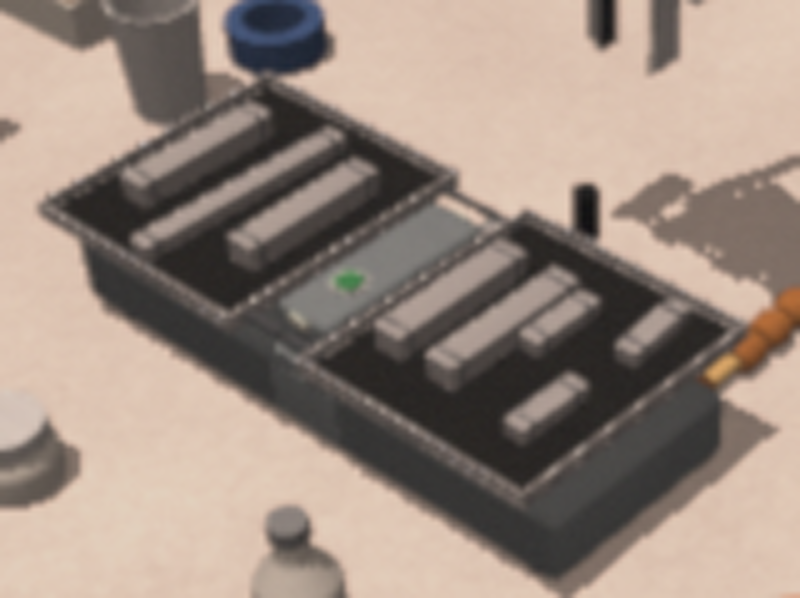

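```bash
python3 -c "
from h import *
p=ctrl.camera('top'); im=cv2.cvtColor(p['img'],4); cv2.imwrite('pics/t30.png',cv2.resize(im[120:260,220:400],None,fx=4.4,fy=4.2,interpolation=2))"
```

View pics/t30.png

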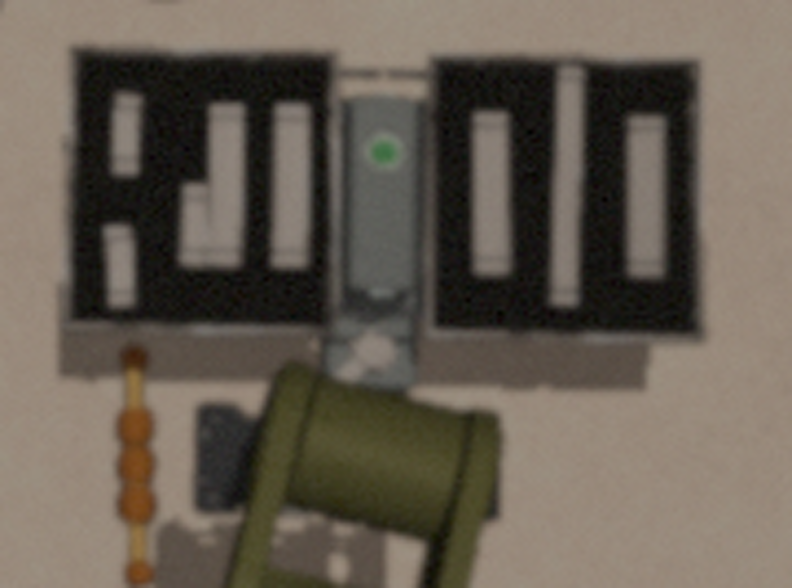

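The top view shows all eight bars on the pans: three shorts and two thick on the left (crop columns 115–290), the long and two thick on the right (490–645). The arm is clear of the balance, so I'm handing in.

```bash
python3 -c "
from station import ctrl
print(ctrl.hand_in())"
```

```text
the job is handed in; nothing more can be done
None
```

The job is handed in at about 44 s. All eight bars are on the pans, the balance came to rest close to level when freed, and the lever is back at its locked stop.

**Loads:** The left pan holds three short bars and two thick bars. The right pan holds the long bar and two thick bars. Four thick bars were present, three in the case and one on the counter. By the listed weights that is 1485 g on each side.

**Balance check:** I swung the lever to its free stop and let the pans stand untouched for over 2 s. Compared with the locked pictures, the left pan sat about 0.5–1 mm low and the right about 1 mm high. That is inside the 2.5 mm limit, but close to what the pictures can resolve.

**Locked state:** I pushed the lever back to its locked stop with about 23 N. In the last wrist picture the knob is within a few degrees of the locked position. The arm touches nothing, and I saw none of the other things on the counter out of place.

**What disagreed or went wrong:**
- **Fingertip height:** the real fingertips stood about 39 mm higher than the stated tip reach implies. My first two grasps closed above the bar, so I corrected the height by a light touch on the bar's top.
- **Lever moved early:** it was found turned about 30° before I reached for it. I don't know what caused it.
- **Shifted short bar:** one short bar moved a little on the left pan and now lies against a thick bar. It is still flat on the pan.
- **Case wall:** one finger rubbed the wall at about 4 N while I picked the first thick bar.

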